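# Blank off the leak-test port

## Robot

A 6-joint arm with a two-finger parallel gripper is mounted at the origin on the work surface. World frame = base frame: x ahead of the robot, y to its left, z up, the work surface at z = 0. Lengths are in m, angles in rad, forces in N, time in s.
With the tool pointing down it reaches from about 0.3 to 0.875 m from the base axis. Payload 6.4 kg.
Tool frame: the origin (TCP) lies midway between the tips of the shut fingers; the grasp point (between the pads) lies 19 mm behind it; y points along the fingers, x is the direction in which the jaws open and shut, and the axes are right-handed (so a half turn about y gives the same grasp; the last joint's range is limited). The gripper opens to 85 mm and grips with 20 to 120 N. Pads are 22 mm wide; open, the fingers measure 114 mm over their backs; the gripper's body (76 mm by 85 mm) begins 54 mm behind the grasp point. The pads swing forward as they close: fully open they stand 13 mm farther back than shut.
Start: joints at [-1.319, 0.181, 1.607, -0, 1.354, -0.206], TCP at [0.254, -0.516, 0.231] pointing down, gripper open.
Joint ranges: [-2.99, 2.99], [-0.89, 2.07], [0.3, 2.58], [-1.14, 4.28], [0, 2.63], [-3.12, 3.12]. Speed limits (rad/s): [2.57, 2.57, 3.01, 3.14, 3.14, 3.14].

## Interface

Orientations are given as a unit quaternion [w, x, y, z].
In Python, from bench import ctrl gives the robot as it stands.
- The arm moves only by the tool step_arm, never from a script. Its argument "commands" is a list of rows, each a list of 7 numbers: the turn, a rotation vector about the tool's x, y, z in units of 6 degrees (1.0 is 6 degrees), then the shift along the tool's x, y, z in units of 30 mm (1.0 is 30 mm), then the opening, from 0 (shut) to 1 (fully open). A call has 1 to 10 rows; each row shifts and turns the commanded pose from where the row before left it, along the tool's axes as they then stand; what a row does not reach is not made up. A row lasts 1/10 s, in which the tool goes at most 50 mm and 8.59 degrees, less where a joint would pass 70% of its speed; a pose out of reach is approached as far as the arm can. A call with a number of a shift or a turn outside -1 to 1 is refused whole. A call with a gripper value outside its range is refused whole. The fingers move at their own pace and stop on an object; the grip force is fixed at half the most. Time passes only in rows, so rows that do not move let the fingers close. It gives the time, the measured TCP pose, the force and the opening at its end, in the units of the state.
- ctrl.get_obs(): the state, without advancing time (a new reading comes with each control period).
- ctrl.camera(name): name is "scene" or "top"; returns (picture, depth): 384x512x3 uint8, blue, green, red; 384x512 float32, m along the optical axis (not along the pixel's ray), 0 where there is no reading.
- ctrl.get_calibration(name): a dict with "intrinsics" (3x3 intrinsics, pixels), "R" (3x3) and "t" (3): a world point X has camera coordinates R X + t. Camera axes: x right, y down, z forward; pixel columns grow to the right and rows downward; lengths in m; the calibration is good to about 2 mm. A picture is of the moment at which its call begins. get_calibration takes no time and is no camera call.
- ctrl.hand_in(): hands the job in, once; it reports no verdict.
Trained networks look in the newest picture that a camera, given by its name, has taken for a name from the list of things; names that differ only in an ending like _2 or _b are one class to them, and where a whole thing is asked for, a point or a joint stands for the part that bears it (a point fixed in the world has none). Each returns a list of dicts, best first, with "p" (0 to 1); they miss things now and then, are a little off and sometimes report something else, mostly with a low value. They report only what shows in the picture. A call takes as long as a camera call.
- ctrl.boxes_of(thing, camera): "point" ([x, y, z] in m, in the coordinates of the camera as it stood for that picture, good to about 4 mm: the middle of the surface that is visible of it).
- ctrl.silhouettes(thing, camera): "pixels" (384x512 bool, what is visible of it).
The state is a dict: "time_s": time; "q": joint angles; "dq": joint speeds; "joint_efforts": joint torques, N m; "eef_pos": TCP position; "eef_rot": TCP orientation; "wrist_force": force on the tool from outside, world axes, zero at the start; "torque": the same for the moment, N m; "opening": opening from 0.0 (shut) to 1.0 (fully open).
Only numpy, scipy, OpenCV 4.12 (cv2) and the standard library are available. Lean on these libraries where they do the work, as an engineer would, in place of code of your own. Each camera call takes 0.05 s, during which the arm holds its last target.

## Task

Blank off the leak-test box before its self-check: push the loose coupling squarely over the grooved adaptor on the beige box, down past the drag of its plunger until it stops hard on the shoulder, bearing on it with about 30 N, both cam arms still raised. Then swing its two cam arms all the way down to their stops, one after the other, and let go. Feel your way and force nothing, and leave the red button and everything else on the cart as they are.

Things in the scene. Friction and masses are not known exactly. Their poses are not given: they have to be found in the camera images.
- coupling_grip (a point): Loose brass blanking coupling, about 410 g, standing open side down: round cup 55 mm wide, 39 mm high, with a 34 mm square head on it (39 to 72 mm above the underside) and two steel cam arms. This point: on its axis in the head, 58 mm above the underside. z up; head faces look along x and y; arm a is on the +y side, arm b on -y, so grip the head across x.
- coupling_foot (a point): Centre of the open underside of the same coupling, same axes. Its bore is 38 mm wide and 33 mm deep. It may go on the adaptor at any yaw, with about 1 mm play all round.
- lever_a (a joint): Angle (rad) of the cam arm on the coupling's +y side. Pivot: along x, 28 mm out from the axis, 17 mm above the underside. 0: arm straight out, level; negative: raised (starts at -0.8 to -0.35); 1.05: its stop, fully down, hanging steeply beside the adaptor. Stiff (0.09 N m, so 2 N at 45 mm; some more where the cam bites), stays where left. Bends if pushed with over 20 N.
- lever_b (a joint): The same for the cam arm on the coupling's -y side. Each arm is 11 mm wide, 6 mm thick, straight for 54 mm from its pivot, then 14 mm of tip bent 0.4 rad upward (outward when down). Its inner end is a cam that swings into the adaptor's groove, which it can only do when the coupling is home.
- lever_a_pad (a point): Point on the upper face of arm a (its outer face when down), 45 mm along the arm from its pivot: a good place to push.
- lever_b_pad (a point): The same point on arm b.
- port_base (a point): Centre of the adaptor's foot, on its axis at the level of the box top. The adaptor is an upright brass fitting screwed into the box by an amount not known: its flat shoulder (56 mm wide), where the coupling's underside stops hard when home, stands 50 to 74 mm above this point, held fast. Find it by feel. Pressing or wedging the coupling on it with over 75 N in all damages it.
- port_nose (a point): Point on the adaptor's axis 90 mm above port_base (it does not follow the adaptor's height). Above the shoulder the adaptor has a 36 mm wide, 31 mm tall nose with a 2 mm chamfer on top and a groove round it. From it a black 24 mm plunger sticks out to 46.5 mm above the shoulder, so the coupling first rests 13.5 mm above home; it yields under a steady 14 N (coupling's 4 N weight included) and stays in.
- tester: The fixed beige metal test box, 200 mm (its x) by 240 mm (its y) by 65 mm high; origin at the centre of its underside. The adaptor's axis is at (0, +45) mm; the red push button is at (-60, -85) mm, a flat gauge at (55, -75) mm.
- button (a joint): Travel (m) of the red push button on the box, 0 = out, 0.006 = fully in; 28 mm wide, its top 22 mm above the box top. Not to be pressed.
- router: Bystander: blue plastic router casing, 120 x 180 x 30 mm with two upright stubby aerials to 120 mm; origin at the centre of its underside.
- controller: Bystander: orange plastic game controller, about 110 x 145 x 43 mm, lying beyond the coupling; origin at the underside.
- heat_pipe: Bystander: bent copper heat pipe, 8 mm thick, about 85 x 115 mm, lying in front of the coupling.
- tweezers: Bystander: chrome-plated tweezers, 130 mm long, 8 mm high, lying on the box top behind the adaptor, 75 mm from its axis.
- hard_drive: Bystander: hard drive, 101 x 147 x 26 mm, at the left side.
- heat_sink: Bystander: finned aluminium heat sink, 80 x 90 x 38 mm, at the left side.

How it is judged:
By the outcome, as a careful person would: the job done as asked, in the order asked, and still so for the second after the job is handed in, with the robot touching nothing.
It also fails if it takes over 72 s, if anything falls off the work surface, if the arm or the gripper's body presses on something with over 40 N, if the wrist force passes 120 N, or if a joint passes its speed limit or range.

## Working session

There is one attempt and no reset: what is moved stays moved. The work goes in short steps, Python scripts to look and compute and a tool call to move; the robot and the scene stay as the last step left them, time stands still between calls to the robot, and variables do not carry over. Pictures are saved under pics/ and viewed, and the job is handed in when it is done.

Besides the shell and the picture viewer there is one more tool, called in YAML: its name, and indented under it one key for each argument. step_arm: Moves the arm, as the interface text tells. Its arguments: {"type":"object","properties":{"commands":{"type":"array"}},"required":["commands"]}

```bash
ls; mkdir -p pics
cat > h.py <<'E'
import numpy as np, cv2
from bench import ctrl
def c2w(p,cam):
    c=ctrl.get_calibration(cam); return np.array(c["R"]).T@(np.array(p)-np.array(c["t"]))
def cloud(depth,cam):
    c=ctrl.get_calibration(cam);K=np.array(c["intrinsics"])
    v,u=np.mgrid[0:depth.shape[0],0:depth.shape[1]]
    P=np.stack([(u-K[0,2])/K[0,0]*depth,(v-K[1,2])/K[1,1]*depth,depth],-1)
    return (P-np.array(c["t"]))@np.array(c["R"])
def proj(X,cam):
    c=ctrl.get_calibration(cam);K=np.array(c["intrinsics"])
    p=K@(np.array(c["R"])@np.array(X)+np.array(c["t"]));return p[:2]/p[2]
E
python3 - <<'E'
from h import *
for n in ("scene","top"):
    im,d=ctrl.camera(n); cv2.imwrite(f"pics/{n}0.png",im); np.save(f"{n}0.npy",d)
    print(n,ctrl.get_calibration(n))
    for t in ("coupling_grip","coupling_foot","lever_a_pad","port_base","port_nose","tester","button","router"):
        try:
            for r in ctrl.boxes_of(t,n)[:3]: print(t,round(r["p"],2),c2w(r["point"],n).round(3))
        except Exception as e: print(t,e)
print(ctrl.get_obs())
E
```

```text
pics
scene {'intrinsics': array([[429.48620757,   0.        , 255.04478837],
       [  0.        , 429.48620757, 191.2646182 ],
       [  0.        ,   0.        ,   1.        ]]), 'R': array([[ 0.84712137,  0.5312514 , -0.01254337],
       [ 0.4385981 , -0.71231594, -0.54793951],
       [-0.30002847,  0.45866977, -0.83642391]]), 't': array([-0.45379807, -0.20779474,  1.631699  ])}
coupling_grip 0.64 [0.556 0.189 0.039]
coupling_foot 0.86 [0.562 0.188 0.044]
coupling_foot 0.56 [ 0.552 -0.22   0.064]
port_base 0.6 [ 0.547 -0.221  0.062]
port_nose 0.67 [ 0.549 -0.221  0.064]
tester 0.71 [ 0.55  -0.219  0.063]
button 0.53 [ 0.506 -0.296  0.086]
router 0.97 [ 0.427 -0.548  0.03 ]
top {'intrinsics': array([[368.99341688,   0.        , 255.56688272],
       [  0.        , 368.99341688, 187.38926763],
       [  0.        ,   0.        ,   1.        ]]), 'R': array([[ 0.00821868, -0.99996447, -0.00187298],
       [-0.99213763, -0.00792041, -0.12490075],
       [ 0.12488147,  0.00288477, -0.99216747]]), 't': array([-0.01706101,  0.54665081,  1.35693356])}
coupling_grip 0.81 [0.547 0.194 0.04 
[... 238 characters left out ...]
 [0.547 0.197 0.041]
{'time_s': 0.9, 'q': array([-1.31934442e+00,  1.80774121e-01,  1.60699555e+00,  1.60617085e-06,
        1.35378186e+00, -2.06302576e-01]), 'dq': array([-5.87538511e-04, -2.26989118e-03, -2.74099381e-04, -2.00965114e-03,
        1.40031973e-05, -3.87660708e-04]), 'joint_efforts': array([-1.71727002e-03, -4.44830346e+01, -3.51686883e+01, -4.91485062e-04,
        5.24377647e-04, -5.66711776e-06]), 'eef_pos': array([ 0.25413352, -0.51581864,  0.23130518]), 'eef_rot': array([-0.60039326,  0.60041255, -0.37350799,  0.37352978]), 'wrist_force': array([-0.13891052,  0.26369969, -0.13968128]), 'torque': array([ 0.01643029, -0.00994723,  0.04158362]), 'opening': 1.003086134236316}
```

View pics/scene0.png

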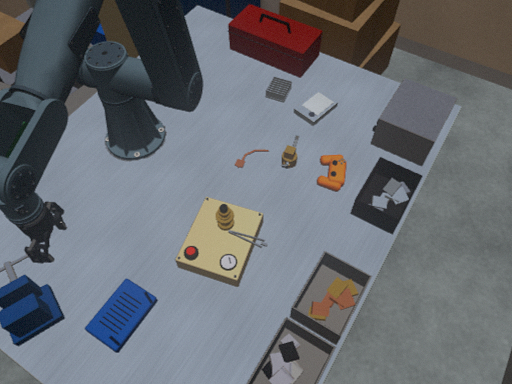

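View pics/top0.png

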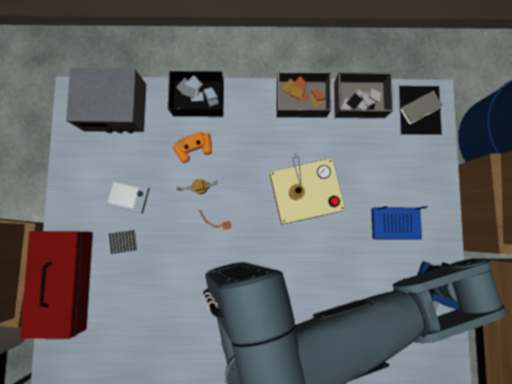

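Run:
```python
from h import *
from scipy.spatial.transform import Rotation as R
q=[-0.60039326,  0.60041255, -0.37350799,  0.37352978]
print(R.from_quat(q[1:]+q[:1]).as_matrix().round(3))
for n in ("scene","top"):
    d=np.load(f"{n}0.npy");W=cloud(d,n);z=W[...,2];ok=d>0
    for nm,c in (("coup",(0.555,0.192)),("port",(0.55,-0.19))):
        m=ok&(np.hypot(W[...,0]-c[0],W[...,1]-c[1])<0.12)&(z>0.01)
        h,e=np.histogram(z[m],bins=np.arange(0,.2,.004)); print(n,nm,[(round(a,3),int(b)) for a,b in zip(e,h) if b])
```

```text
[[ 0.442  0.     0.897]
 [-0.897 -0.     0.442]
 [ 0.    -1.    -0.   ]]
scene coup [(np.float64(0.008), 8), (np.float64(0.012), 12), (np.float64(0.016), 11), (np.float64(0.02), 16), (np.float64(0.024), 14), (np.float64(0.028), 14), (np.float64(0.032), 25), (np.float64(0.036), 46), (np.float64(0.04), 19), (np.float64(0.044), 18), (np.float64(0.048), 18), (np.float64(0.052), 7), (np.float64(0.056), 13), (np.float64(0.06), 10), (np.float64(0.064), 17), (np.float64(0.068), 49), (np.float64(0.072), 18), (np.float64(0.076), 1)]
scene port [(np.float64(0.008), 4), (np.float64(0.012), 9), (np.float64(0.016), 13), (np.float64(0.02), 11), (np.float64(0.024), 9), (np.float64(0.028), 5), (np.float64(0.032), 16), (np.float64(0.036), 9), (np.float64(0.04), 13), (np.float64(0.044), 10), (np.float64(0.048), 9), (np.float64(0.052), 16), (np.float64(0.056), 142), (np.float64(0.06), 1325), (np.float64(0.064), 1481), (np.float64(0.068), 361), (np.float64(0.072), 111), (np.float64(0.076), 62), (np.float64(0.08), 21), (np.float64(0.084), 25), (np.float64(0.088), 10), (np.float64(0.108), 2), (np.float64(0
[... 844 characters left out ...]
at64(0.02), 4), (np.float64(0.024), 1), (np.float64(0.028), 2), (np.float64(0.032), 2), (np.float64(0.036), 1), (np.float64(0.04), 2), (np.float64(0.044), 2), (np.float64(0.048), 5), (np.float64(0.052), 9), (np.float64(0.056), 217), (np.float64(0.06), 1023), (np.float64(0.064), 1099), (np.float64(0.068), 284), (np.float64(0.072), 67), (np.float64(0.076), 21), (np.float64(0.08), 8), (np.float64(0.084), 9), (np.float64(0.088), 4), (np.float64(0.108), 4), (np.float64(0.112), 36), (np.float64(0.116), 52), (np.float64(0.12), 19), (np.float64(0.124), 2), (np.float64(0.14), 5), (np.float64(0.144), 17), (np.float64(0.148), 26), (np.float64(0.156), 3), (np.float64(0.16), 20), (np.float64(0.164), 15)]
```

```bash
cat > geo.py <<'E'
from h import *
for n in ("scene","top"):
    d=np.load(f"{n}0.npy");im=cv2.imread(f"pics/{n}0.png");W=cloud(d,n);z=W[...,2];ok=d>0
    print("==",n)
    # box top
    m=ok&(abs(z-.064)<.01)&(np.hypot(W[...,0]-.55,W[...,1]+.22)<.19)
    n_,lab,st,_=cv2.connectedComponentsWithStats(m.astype(np.uint8)); k=1+np.argmax(st[1:,4]); m=lab==k
    cnt=max(cv2.findContours(m.astype(np.uint8),0,1)[0],key=cv2.contourArea)
    # intersect hull with plane z=.065
    c=ctrl.get_calibration(n);K=np.array(c["intrinsics"]);R=np.array(c["R"]);C=-R.T@np.array(c["t"])
    P=[]
    for u,v in cv2.convexHull(cnt)[:,0]:
        r=R.T@np.linalg.inv(K)@[u,v,1]; P.append((C+r*(.065-C[2])/r[2])[:2])
    print("rect",cv2.minAreaRect((np.array(P)*1000).astype(np.float32)), "ztop",np.median(z[m]))
    for nm,cc,lv in (("port",(.545,-.18),[(.108,.128),(.136,.153),(.156,.172)]),("coup",(.553,.192),[(.033,.042),(.062,.08)])):
        for lo,hi in lv:
            q=ok&(z>lo)&(z<hi)&(np.hypot(W[...,0]-cc[0],W[...,1]-cc[1])<.08)
            X=W[q]; print(nm,lo,hi,len(X),"mean",X.mean(0).round(4),"min",X.min(0).round(3),"max",X.max(0).round(3),"rect",[np.round(a,1) for a in cv2.minAreaRect((X[:,:2]*1000).astype(np.float32))])
    for nm,X in (("coup",(.553,.192,.04)),("port",(.545,-.18,.11))):
        u,v=proj(X,n).astype(int); s=40
        cv2.imwrite(f"pics/{n}_{nm}.png",cv2.resize(im[v-s:v+s,u-s:u+s],None,fx=7,fy=7,interpolation=cv2.INTER_CUBIC)); print(nm,u-s,v-s)
E
python3 geo.py
python3 -c "
import cv2,numpy as np
a=[cv2.imread(f'pics/{n}_{m}.png') for m in('coup','port') for n in('scene','top')]
a=[cv2.resize(x,(390,300)) if 0 else cv2.resize(x,(300,300)) for x in a]
cv2.imwrite('pics/mos.png',np.vstack([np.hstack(a[:2]),np.hstack(a[2:])]))"
```

```text
== scene
rect ((561.4112548828125, -199.72862243652344), (244.3056182861328, 242.92636108398438), 13.086089134216309) ztop 0.06434337383461783
port 0.108 0.128 149 mean [ 0.5342 -0.1657  0.118 ] min [ 0.499 -0.185  0.111] max [ 0.556 -0.13   0.128] rect [array([ 530.5, -162. ]), array([53.3, 46.1]), np.float64(40.1)]
port 0.136 0.153 65 mean [ 0.5329 -0.1636  0.1463] min [ 0.512 -0.176  0.138] max [ 0.545 -0.138  0.152] rect [array([ 531.3, -160.2]), array([34.9, 30. ]), np.float64(56.7)]
port 0.156 0.172 55 mean [ 0.529  -0.1597  0.163 ] min [ 0.516 -0.17   0.157] max [ 0.54  -0.146  0.169] rect [array([ 528.4, -158.5]), array([23.1, 22.7]), np.float64(77.3)]
coup 0.033 0.042 79 mean [0.5593 0.2006 0.0375] min [0.531 0.15  0.033] max [0.582 0.27  0.042] rect [array([557.9, 209.8]), array([114.4,  50.8]), np.float64(82.1)]
coup 0.062 0.08 91 mean [0.5576 0.1933 0.0695] min [0.538 0.128 0.062] max [0.576 0.22  0.076] rect [array([562.1, 172.9]), array([33.8, 91.6]), np.float64(12.9)]
coup 247 116
port 185 184
== top
rect ((545.6055297851562, -198.57765197753906), (225.01235961914062, 
[... 238 characters left out ...]
)]
port 0.136 0.153 48 mean [ 0.5213 -0.1564  0.1476] min [ 0.507 -0.174  0.141] max [ 0.539 -0.142  0.152] rect [array([ 523., -158.]), array([31.8, 31.6]), np.float64(0.2)]
port 0.156 0.172 38 mean [ 0.5235 -0.1582  0.163 ] min [ 0.513 -0.168  0.156] max [ 0.533 -0.148  0.168] rect [array([ 522.8, -157.9]), array([20.5, 20.7]), np.float64(0.6)]
coup 0.033 0.042 76 mean [0.548  0.2028 0.0378] min [0.527 0.151 0.033] max [0.577 0.267 0.042] rect [array([553. , 208.1]), array([111.,  52.]), np.float64(78.5)]
coup 0.062 0.08 94 mean [0.5517 0.1957 0.0699] min [0.534 0.13  0.062] max [0.569 0.218 0.078] rect [array([553.8, 173.3]), array([34.1, 89.5]), np.float64(4.8)]
coup 161 145
port 262 145
```

View pics/mos.png

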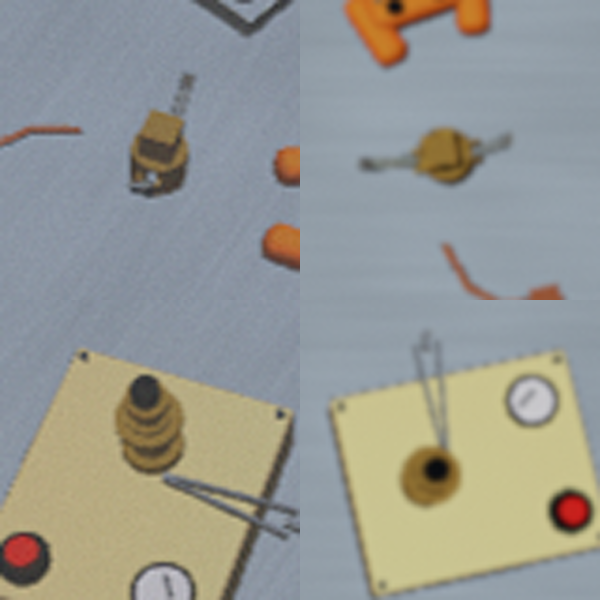

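```bash
cat > geo2.py <<'E'
from h import *
def onplane(px,n,zz):
    c=ctrl.get_calibration(n);K=np.array(c["intrinsics"]);R=np.array(c["R"]);C=-R.T@np.array(c["t"])
    r=(R.T@np.linalg.inv(K)@np.c_[px,np.ones(len(px))].T).T
    return (C+r*((zz-C[2])/r[:,2])[:,None])[:,:2]
if __name__=="__main__":
  for n in ("scene","top"):
    d=np.load(f"{n}0.npy");im=cv2.imread(f"pics/{n}0.png");W=cloud(d,n);z=W[...,2];ok=d>0
    c=ctrl.get_calibration(n);print("==",n,"C",(-np.array(c["R"]).T@c["t"]).round(3))
    hsv=cv2.cvtColor(im,cv2.COLOR_BGR2HSV)
    u,v=proj((.555,-.2,.065),n).astype(int); print(hsv[v,u])
    m=(hsv[...,0]>18)&(hsv[...,0]<35)&(hsv[...,1]>50)&(hsv[...,2]>140)&(np.hypot(W[...,0]-.55,W[...,1]+.22)<.19)
    nn,lab,st,_=cv2.connectedComponentsWithStats(m.astype(np.uint8)); k=1+np.argmax(st[1:,4])
    hull=cv2.convexHull(np.argwhere(lab==k)[:,::-1].astype(np.int32))[:,0]
    P=onplane(hull,n,.065); r=cv2.minAreaRect((P*1000).astype(np.float32)); print("box",r)
    # lever/coupling pts
    m=ok&(z>.012)&(np.hypot(W[...,0]-.553,W[...,1]-.193)<.11)&~((hsv[...,0]<14)&(hsv[...,1]>110))
    X=W[m]; 
    a=X[(X[:,1]>.235)];b=X[X[:,1]<.15]
    print("a",len(a),a.mean(0).round(3),a.max(0).round(3),"b",len(b),b.mean(0).round(3),b.min(0).round(3), "yaw",np.degrees(np.arctan2(-(a.mean(0)-b.mean(0))[0],(a.mean(0)-b.mean(0))[1])))
    h=X[(X[:,2]>.064)&(abs(X[:,1]-.193)<.03)]; print("head",len(h),h.mean(0).round(4),cv2.minAreaRect((h[:,:2]*1000).astype(np.float32)))
    g=ok&(np.hypot(W[...,0]-.6,W[...,1]-.05)<.05); print("table z",np.median(z[g]))
E
python3 geo2.py
```

```text
== scene C [ 0.965 -0.655  1.245]
[ 23  75 183]
box ((537.3936767578125, -202.60183715820312), (196.19810485839844, 235.6937713623047), 12.671540260314941)
a 38 [0.544 0.265 0.043] [0.551 0.284 0.057] b 10 [0.569 0.132 0.062] [0.564 0.128 0.051] yaw 10.40653266490044
head 80 [0.5568 0.1986 0.07  ] ((556.2012329101562, 198.59132385253906), (33.66768264770508, 38.92667770385742), 12.892851829528809)
table z -0.0009535784197732728
== top C [ 0.373 -0.017  1.415]
[ 27  72 201]
box ((532.9110717773438, -201.4795684814453), (196.83689880371094, 237.77088928222656), 12.921300888061523)
a 46 [0.541 0.26  0.04 ] [0.548 0.282 0.058] b 17 [0.562 0.138 0.056] [0.556 0.13  0.044] yaw 9.574309921117734
head 86 [0.5507 0.1997 0.0703] ((550.9429321289062, 200.27432250976562), (34.28428268432617, 33.496883392333984), 10.443995475769043)
table z -0.0012957124510817172
```

```bash
cat > plan.py <<'E'
import sys
from h import *
from scipy.spatial.transform import Rotation as R
def down(yaw_deg): # tool x yaw, tool y down
    t=np.radians(yaw_deg); x=[np.cos(t),np.sin(t),0]; y=[0,0,-1]; z=np.cross(x,y)
    return R.from_matrix(np.array([x,y,z]).T)
def cur():
    o=ctrl.get_obs();q=o["eef_rot"];return np.array(o["eef_pos"]),R.from_quat([q[1],q[2],q[3],q[0]]),o
def rows(p1,r1,n,g):
    p,r,o=cur(); w=(r.inv()*r1).as_rotvec(); out=[]
    for i in range(n):
        ri=r*R.from_rotvec(w*i/n); s=ri.inv().apply((np.array(p1)-p)/n)/.03
        out.append([round(float(a),2)+0.0 for a in np.r_[np.degrees(w/n)/6,s]]+[g])
    for i in range(0,n,10): print(out[i:i+10])
def state():
    p,r,o=cur(); x=r.as_matrix(); print("t",o["time_s"],"p",p.round(4),"yaw",np.degrees(np.arctan2(x[1,0],x[0,0])).round(2),"ydir",x[:,1].round(4),"F",np.round(o["wrist_force"],1),"M",np.round(o["torque"],2),"open",round(o["opening"],3))
E
python3 - <<'E'
from plan import *
state(); rows([.5535,.1995,.17],down(10.5),30,1)
E
```

```text
t 0.9 p [ 0.2541 -0.5158  0.2313] yaw -63.77 ydir [ 0. -0. -1.] F [-0.1  0.3 -0.1] M [ 0.02 -0.01  0.04] open 1.003
[[0.0, -0.41, 0.0, -0.57, 0.07, 0.65, 1], [0.0, -0.41, 0.0, -0.54, 0.07, 0.67, 1], [0.0, -0.41, 0.0, -0.51, 0.07, 0.7, 1], [0.0, -0.41, 0.0, -0.48, 0.07, 0.72, 1], [0.0, -0.41, 0.0, -0.45, 0.07, 0.74, 1], [0.0, -0.41, 0.0, -0.41, 0.07, 0.76, 1], [0.0, -0.41, 0.0, -0.38, 0.07, 0.77, 1], [0.0, -0.41, 0.0, -0.35, 0.07, 0.79, 1], [0.0, -0.41, 0.0, -0.31, 0.07, 0.8, 1], [0.0, -0.41, 0.0, -0.28, 0.07, 0.82, 1]]
[[0.0, -0.41, 0.0, -0.24, 0.07, 0.83, 1], [0.0, -0.41, 0.0, -0.21, 0.07, 0.84, 1], [0.0, -0.41, 0.0, -0.17, 0.07, 0.84, 1], [0.0, -0.41, 0.0, -0.13, 0.07, 0.85, 1], [0.0, -0.41, 0.0, -0.1, 0.07, 0.86, 1], [0.0, -0.41, 0.0, -0.06, 0.07, 0.86, 1], [0.0, -0.41, 0.0, -0.02, 0.07, 0.86, 1], [0.0, -0.41, 0.0, 0.02, 0.07, 0.86, 1], [0.0, -0.41, 0.0, 0.05, 0.07, 0.86, 1], [0.0, -0.41, 0.0, 0.09, 0.07, 0.86, 1]]
[[0.0, -0.41, 0.0, 0.13, 0.07, 0.85, 1], [0.0, -0.41, 0.0, 0.16, 0.07, 0.85, 1], [0.0, -0.41, 0.0, 0.2, 0.07, 0.84, 1], [0.0, -0.41, 0.0, 0.24, 0.07, 0.83, 1], [0.0, -0.41, 0.0, 0.27, 0.07, 0.82, 1], [0.0, -0.41, 0.0, 0.31, 0.07, 0.81, 1], [0.0, -0.41, 0.0, 0.34, 0.07, 0.79, 1], [0.0, -0.41, 0.0, 0.37, 0.07, 0.78, 1], [0.0, -0.41, 0.0, 0.41, 0.07, 0.76, 1], [0.0, -0.41, 0.0, 0.44, 0.07, 0.74, 1]]
```

step_arm:
  commands:
    - [0, -0.41, 0, -0.57, 0, 0.65, 1]
    - [0, -0.41, 0, -0.54, 0, 0.67, 1]
    - [0, -0.41, 0, -0.51, 0, 0.7, 1]
    - [0, -0.41, 0, -0.48, 0, 0.72, 1]
    - [0, -0.41, 0, -0.45, 0, 0.74, 1]
    - [0, -0.41, 0, -0.41, 0, 0.76, 1]
    - [0, -0.41, 0, -0.38, 0, 0.77, 1]
    - [0, -0.41, 0, -0.35, 0, 0.79, 1]
    - [0, -0.41, 0, -0.31, 0, 0.8, 1]
    - [0, -0.41, 0, -0.28, 0, 0.82, 1]

```text
time_s: 1.9
eef_pos: [0.3545, -0.276, 0.2314]
eef_rot: [-0.666, 0.666, -0.236, 0.237]
wrist_force: [0.6, -0.3, -0.2]
opening: 1.0
```

step_arm:
  commands:
    - [0, -0.41, 0, -0.24, 0, 0.83, 1]
    - [0, -0.41, 0, -0.21, 0, 0.84, 1]
    - [0, -0.41, 0, -0.17, 0, 0.84, 1]
    - [0, -0.41, 0, -0.13, 0, 0.85, 1]
    - [0, -0.41, 0, -0.1, 0, 0.86, 1]
    - [0, -0.41, 0, -0.06, 0, 0.86, 1]
    - [0, -0.41, 0, -0.02, 0, 0.86, 1]
    - [0, -0.41, 0, 0.02, 0, 0.86, 1]
    - [0, -0.41, 0, 0.05, 0, 0.86, 1]
    - [0, -0.41, 0, 0.09, 0, 0.86, 1]

```text
time_s: 2.9
eef_pos: [0.4554, -0.0377, 0.2315]
eef_rot: [-0.701, 0.702, -0.089, 0.089]
wrist_force: [0.5, -0.1, -1.0]
opening: 0.998
```

Run:
```python
from plan import *
state(); rows([.5535,.1995,.17],down(10.5),10,1)
```

```text
t 2.9 p [ 0.4554 -0.0377  0.2315] yaw -14.47 ydir [ 5.e-04 -2.e-04 -1.e+00] F [ 0.5 -0.1 -1. ] M [-0.04 -0.   -0.07] open 0.998
[[0.0, -0.42, 0.0, 0.12, 0.2, 0.85, 1], [0.0, -0.42, 0.0, 0.16, 0.2, 0.84, 1], [0.0, -0.42, 0.0, 0.19, 0.2, 0.83, 1], [0.0, -0.42, 0.0, 0.23, 0.2, 0.82, 1], [0.0, -0.42, 0.0, 0.26, 0.2, 0.81, 1], [0.0, -0.42, 0.0, 0.3, 0.21, 0.8, 1], [0.0, -0.42, 0.0, 0.33, 0.21, 0.79, 1], [0.0, -0.42, 0.0, 0.37, 0.2, 0.77, 1], [0.0, -0.42, 0.0, 0.4, 0.2, 0.76, 1], [0.0, -0.42, 0.0, 0.43, 0.2, 0.74, 1]]
```

step_arm:
  commands:
    - [0, -0.42, 0, 0.12, 0.2, 0.85, 1]
    - [0, -0.42, 0, 0.16, 0.2, 0.84, 1]
    - [0, -0.42, 0, 0.19, 0.2, 0.83, 1]
    - [0, -0.42, 0, 0.23, 0.2, 0.82, 1]
    - [0, -0.42, 0, 0.26, 0.2, 0.81, 1]
    - [0, -0.42, 0, 0.3, 0.2, 0.8, 1]
    - [0, -0.42, 0, 0.33, 0.2, 0.79, 1]
    - [0, -0.42, 0, 0.37, 0.2, 0.77, 1]
    - [0, -0.42, 0, 0.4, 0.2, 0.76, 1]
    - [0, -0.42, 0, 0.43, 0.2, 0.74, 1]

```text
time_s: 3.9
eef_pos: [0.5532, 0.1993, 0.171]
eef_rot: [-0.704, 0.704, 0.066, -0.066]
wrist_force: [-0.7, 0.1, -0.1]
opening: 0.997
```

step_arm:
  commands:
    - [0, 0, 0, 0, 0, 0, 1]
    - [0, 0, 0, 0, 0, 0, 1]

```text
time_s: 4.1
eef_pos: [0.5525, 0.1984, 0.1709]
eef_rot: [-0.704, 0.704, 0.065, -0.066]
wrist_force: [-0.7, -0.3, 0.8]
opening: 1.0
```

Run:
```python
from plan import *
state()
im,d=ctrl.camera("scene"); cv2.imwrite("pics/s1.png",im); np.save("s1.npy",d)
u,v=proj((.5535,.2,.1),"scene").astype(int);s=60
cv2.imwrite("pics/s1c.png",cv2.resize(im[v-s:v+s,u-s:u+s],None,fx=5,fy=5,interpolation=cv2.INTER_CUBIC));print(u,v)
p,r,o=cur()
print("tcp px",proj(p,"scene"))
rows([.5535,.1995,.041],down(10.5),10,1)
```

```text
t 4.1 p [0.5525 0.1984 0.1709] yaw 10.66 ydir [-9.e-04 -5.e-04 -1.e+00] F [-0.7 -0.3  0.8] M [-0.03 -0.    0.  ] open 1.0
290 143
tcp px [290.68888215 130.42847126]
[[0.0, 0.0, 0.0, 0.0, 0.43, 0.0, 1], [0.0, 0.0, 0.0, 0.0, 0.43, 0.0, 1], [0.0, 0.0, 0.0, 0.0, 0.43, 0.0, 1], [0.0, 0.0, 0.0, 0.0, 0.43, 0.0, 1], [0.0, 0.0, 0.0, 0.0, 0.43, 0.0, 1], [0.0, 0.0, 0.0, 0.0, 0.43, 0.0, 1], [0.0, 0.0, 0.0, 0.0, 0.43, 0.0, 1], [0.0, 0.0, 0.0, 0.0, 0.43, 0.0, 1], [0.0, 0.0, 0.0, 0.0, 0.43, 0.0, 1], [0.0, 0.0, 0.0, 0.0, 0.43, 0.0, 1]]
```

View pics/s1c.png

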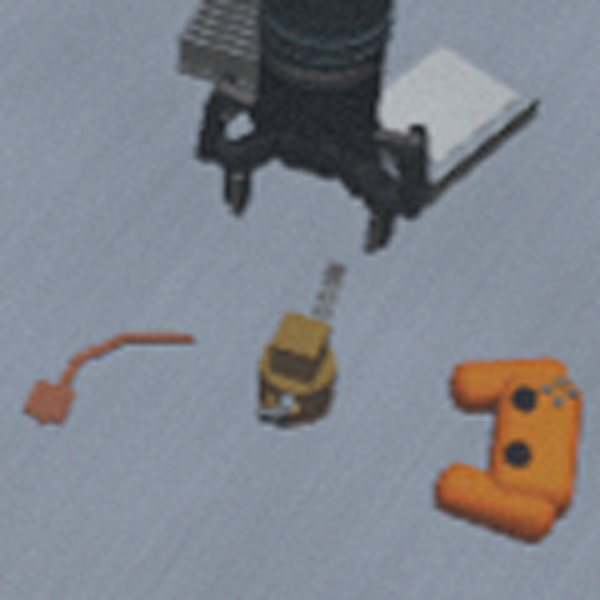

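step_arm:
  commands:
    - [0, 0, 0, 0.03, 0.45, 0.03, 1]
    - [0, 0, 0, 0, 0.5, 0, 1]
    - [0, 0, 0, 0, 0.5, 0, 1]
    - [0, 0, 0, 0, 0.5, 0, 1]
    - [0, 0, 0, 0, 0.5, 0, 1]
    - [0, 0, 0, 0, 0.5, 0, 1]
    - [0, 0, 0, 0, 0.5, 0, 1]
    - [0, 0, 0, 0, 0.45, 0, 1]
    - [0, 0, 0, 0, 0.35, 0, 1]
    - [0, 0, 0, 0, 0, 0, 1]

```text
time_s: 5.15
eef_pos: [0.5523, 0.1991, 0.0418]
eef_rot: [-0.704, 0.704, 0.064, -0.067]
wrist_force: [-0.1, 0.1, -0.1]
opening: 1.002
```

Run:
```python
from plan import *
state()
```

```text
t 5.15 p [0.5523 0.1991 0.0418] yaw 10.63 ydir [-3.1e-03 -5.0e-04 -1.0e+00] F [-0.1  0.1 -0.1] M [-0.02 -0.06  0.01] open 1.002
```

step_arm:
  commands:
    - [0, 0, 0, 0, 0, 0, 0.3]
    - [0, 0, 0, 0, 0, 0, 0.3]
    - [0, 0, 0, 0, 0, 0, 0.3]
    - [0, 0, 0, 0, 0, 0, 0.3]
    - [0, 0, 0, 0, 0, 0, 0.2]
    - [0, 0, 0, 0, 0, 0, 0.2]

```text
time_s: 5.75
eef_pos: [0.5545, 0.1995, 0.0448]
eef_rot: [0.704, -0.704, -0.066, 0.065]
wrist_force: [0.5, 1.5, 5.9]
opening: 0.382
```

Run:
```python
from plan import *
state()
```

```text
t 5.75 p [0.5545 0.1995 0.0448] yaw 10.63 ydir [ 2.1e-03  3.0e-04 -1.0e+00] F [0.5 1.5 5.9] M [ 0.01  0.09 -0.02] open 0.382
```

step_arm:
  commands:
    - [0, 0, 0, 0, -0.3, 0, 0.2]
    - [0, 0, 0, 0, -0.5, 0, 0.2]
    - [0, 0, 0, 0, -0.8, 0, 0.2]
    - [0, 0, 0, 0, -1, 0, 0.2]
    - [0, 0, 0, 0, -1, 0, 0.2]
    - [0, 0, 0, 0, -1, 0, 0.2]
    - [0, 0, 0, 0, -1, 0, 0.2]
    - [0, 0, 0, 0, -1, 0, 0.2]
    - [0, 0, 0, 0, -0.5, 0, 0.2]
    - [0, 0, 0, 0, 0, 0, 0.2]

```text
time_s: 6.75
eef_pos: [0.5547, 0.1996, 0.2597]
eef_rot: [0.704, -0.704, -0.067, 0.064]
wrist_force: [1.0, -0.3, -4.1]
opening: 0.382
```

Run:
```python
from plan import *
state()
rows([.5263,-.1581,.262],down(10.5),15,.2)
```

```text
t 6.75 p [0.5547 0.1996 0.2597] yaw 10.64 ydir [ 4.8e-03  7.0e-04 -1.0e+00] F [ 1.  -0.3 -4.1] M [ 0.02 -0.   -0.04] open 0.382
[[0.0, 0.0, 0.0, -0.21, -0.01, -0.77, 0.2], [0.0, 0.0, 0.0, -0.21, -0.01, -0.77, 0.2], [0.0, 0.0, 0.0, -0.21, -0.01, -0.77, 0.2], [0.0, 0.0, 0.0, -0.21, -0.01, -0.77, 0.2], [0.0, 0.0, 0.0, -0.21, -0.01, -0.77, 0.2], [0.0, 0.0, 0.0, -0.21, -0.01, -0.77, 0.2], [0.0, 0.0, 0.0, -0.21, -0.01, -0.77, 0.2], [0.0, 0.0, 0.0, -0.21, -0.01, -0.77, 0.2], [0.0, 0.0, 0.0, -0.21, -0.01, -0.77, 0.2], [0.0, 0.0, 0.0, -0.21, -0.01, -0.77, 0.2]]
[[0.0, 0.0, 0.0, -0.21, -0.01, -0.77, 0.2], [0.0, 0.0, 0.0, -0.21, -0.01, -0.77, 0.2], [0.0, 0.0, 0.0, -0.21, -0.01, -0.77, 0.2], [0.0, 0.0, 0.0, -0.21, -0.01, -0.77, 0.2], [0.0, 0.0, 0.0, -0.21, -0.01, -0.77, 0.2]]
```

step_arm:
  commands:
    - [0, 0, 0, -0.1, 0, -0.4, 0.2]
    - [0, 0, 0, -0.21, 0, -0.8, 0.2]
    - [0, 0, 0, -0.23, 0, -0.85, 0.2]
    - [0, 0, 0, -0.23, 0, -0.85, 0.2]
    - [0, 0, 0, -0.23, 0, -0.85, 0.2]
    - [0, 0, 0, -0.23, 0, -0.85, 0.2]
    - [0, 0, 0, -0.23, 0, -0.85, 0.2]
    - [0, 0, 0, -0.23, 0, -0.85, 0.2]
    - [0, 0, 0, -0.23, 0, -0.85, 0.2]
    - [0, 0, 0, -0.23, 0, -0.85, 0.2]

```text
time_s: 7.75
eef_pos: [0.5325, -0.0499, 0.2541]
eef_rot: [0.705, -0.704, -0.064, 0.067]
wrist_force: [1.4, -0.7, -4.2]
opening: 0.386
```

step_arm:
  commands:
    - [0, 0, 0, -0.23, 0, -0.85, 0.2]
    - [0, 0, 0, -0.23, 0, -0.85, 0.2]
    - [0, 0, 0, -0.2, 0, -0.8, 0.2]
    - [0, 0, 0, -0.18, 0, -0.6, 0.2]
    - [0, 0, 0, -0.1, 0, -0.4, 0.2]
    - [0, 0, 0, 0, 0, 0, 0.2]
    - [0, 0, 0, 0, 0, 0, 0.2]

```text
time_s: 8.45
eef_pos: [0.5255, -0.1565, 0.2557]
eef_rot: [0.705, -0.704, -0.065, 0.066]
wrist_force: [0.1, 1.4, -4.2]
opening: 0.387
```

Run:
```python
from plan import *
state()
rows([.5263,-.1581,.25],down(10.5),2,.2)
for n in("scene","top"):
    im,d=ctrl.camera(n); cv2.imwrite(f"pics/{n}2.png",im); np.save(f"{n}2.npy",d)
    u,v=proj((.5263,-.158,.18),n).astype(int);s=50
    cv2.imwrite(f"pics/{n}2c.png",cv2.resize(im[v-s:v+s,u-s:u+s],None,fx=5,fy=5,interpolation=cv2.INTER_CUBIC));print(u-s,v-s)
a=[cv2.resize(cv2.imread(f"pics/{n}2c.png"),(400,400)) for n in("scene","top")]
cv2.imwrite("pics/m2.png",np.hstack(a))
```

```text
t 8.45 p [ 0.5255 -0.1565  0.2557] yaw 10.6 ydir [-0.0018  0.0015 -1.    ] F [ 0.1  1.4 -4.2] M [ 0.01 -0.09  0.01] open 0.387
[[-0.01, 0.01, -0.01, 0.01, 0.09, -0.03, 0.2], [-0.01, 0.01, -0.01, 0.01, 0.09, -0.03, 0.2]]
172 153
248 138
```

View pics/m2.png

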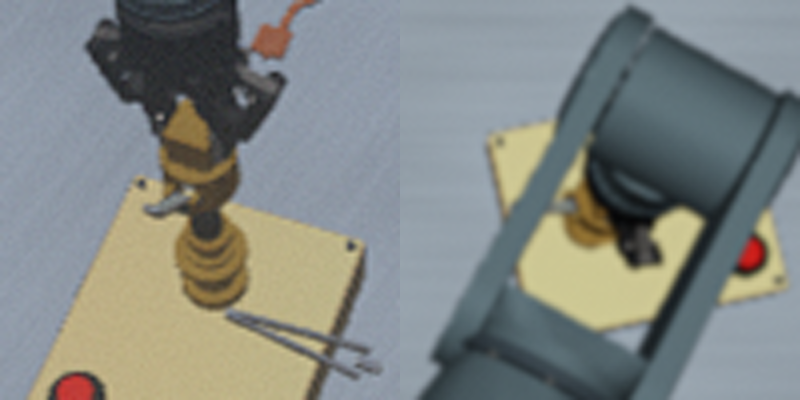

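```bash
cat > ov.py <<'E'
from plan import *
import sys
def overlay(img,n,items,u0,v0,s,f):
    im=cv2.resize(img[v0:v0+s,u0:u0+s],None,fx=f,fy=f,interpolation=cv2.INTER_CUBIC)
    th=np.linspace(0,2*np.pi,60)
    for (x,y,z,r,col) in items:
        P=np.array([proj((x+r*np.cos(t),y+r*np.sin(t),z),n) for t in th])
        cv2.polylines(im,[np.round((P-[u0,v0]+.5)*f).astype(np.int32)],True,col,1)
    return im
if __name__=="__main__":
    im=cv2.imread("pics/scene2.png")
    fz=.2557-.0448
    # scene camera bias in x,y from average: +2.5mm x
    b=np.array([float(sys.argv[1]),float(sys.argv[2])])
    it=[(.5255+b[0],-.1565+b[1],fz,.0275,(0,0,255)),(.5255+b[0],-.1565+b[1],fz+.039,.0275,(0,0,255))]
    it+=[(.5279,-.1586,.116,.028,(255,0,0)),(.5279,-.1586,.148,.016,(255,0,0)),(.5279,-.1586,.1635,.012,(255,0,0))]
    cv2.imwrite("pics/ov%s.png"%sys.argv[3],overlay(im,"scene",it,190,165,60,10))
    d=np.load("scene2.npy");W=cloud(d,"scene");
    for lo,hi in((.205,.222),(.222,.24)):
        m=(W[...,2]>lo)&(W[...,2]<hi)&(np.hypot(W[...,0]-.527,W[...,1]+.158)<.035); X=W[m];print(len(X),X.mean(0).round(4),X.min(0).round(3),X.max(0).round(3))
E
python3 ov.py 0.0025 -0.0005 a
```

```text
29 [ 0.5445 -0.1687  0.2155] [ 0.511 -0.188  0.207] [ 0.554 -0.141  0.222]
79 [ 0.5396 -0.1748  0.2316] [ 0.51  -0.192  0.222] [ 0.555 -0.147  0.239]
```

View pics/ova.png

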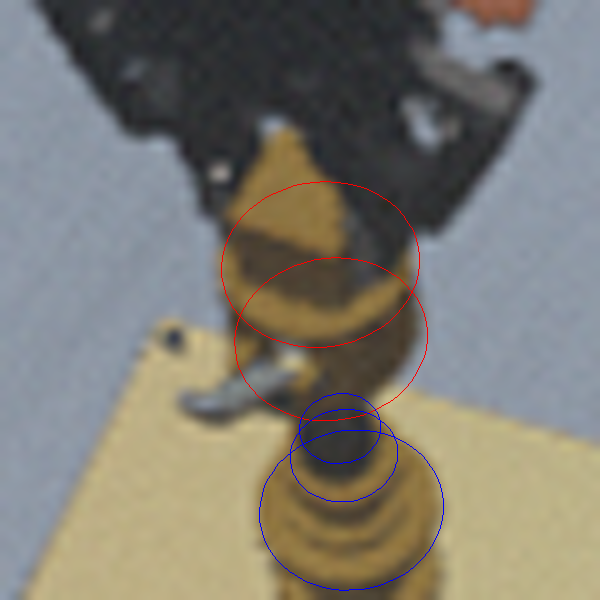

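step_arm:
  commands:
    - [0, 0, 0, 0, 0.3, -0.05, 0.2]
    - [0, 0, 0, 0, 0.4, 0, 0.2]
    - [0, 0, 0, 0, 0.4, 0, 0.2]
    - [0, 0, 0, 0, 0.4, 0, 0.2]
    - [0, 0, 0, 0, 0.2, 0, 0.2]
    - [0, 0, 0, 0, 0.1, 0, 0.2]
    - [0, 0, 0, 0, 0, 0, 0.2]

```text
time_s: 9.25
eef_pos: [0.5262, -0.1582, 0.2023]
eef_rot: [0.704, -0.704, -0.065, 0.066]
wrist_force: [-0.4, 0.1, -4.4]
opening: 0.389
```

Run:
```python
from plan import *
state()
rows([.5261,-.1581,.20],down(10.5),1,.2)
```

```text
t 9.25 p [ 0.5262 -0.1582  0.2023] yaw 10.63 ydir [-7.e-04  4.e-04 -1.e+00] F [-0.4  0.1 -4.4] M [0.02 0.03 0.  ] open 0.389
[[-0.01, 0.02, -0.01, 0.0, 0.08, 0.01, 0.2]]
```

Foot now near z≈0.157. Descend slowly past the nose edge.

step_arm:
  commands:
    - [0, 0, 0, 0, 0.1, 0, 0.2]
    - [0, 0, 0, 0, 0.1, 0, 0.2]
    - [0, 0, 0, 0, 0, 0, 0.2]

```text
time_s: 9.55
eef_pos: [0.5262, -0.1583, 0.1966]
eef_rot: [0.704, -0.704, -0.065, 0.066]
wrist_force: [0.0, 0.4, -4.2]
opening: 0.385
```

step_arm:
  commands:
    - [0, 0, 0, 0, 0.07, 0, 0.2]
    - [0, 0, 0, 0, 0.07, 0, 0.2]
    - [0, 0, 0, 0, 0, 0, 0.2]

```text
time_s: 9.85
eef_pos: [0.5262, -0.1582, 0.1922]
eef_rot: [0.704, -0.704, -0.065, 0.066]
wrist_force: [0.6, -0.1, -5.2]
opening: 0.384
```

Run:
```python
from plan import *
state()
```

```text
t 9.85 p [ 0.5262 -0.1582  0.1922] yaw 10.63 ydir [-5.e-04  3.e-04 -1.e+00] F [ 0.6 -0.1 -5.2] M [ 0.04  0.02 -0.  ] open 0.384
```

step_arm:
  commands:
    - [0, 0, 0, 0, 0.05, 0, 0.2]
    - [0, 0, 0, 0, 0.05, 0, 0.2]

```text
time_s: 10.05
eef_pos: [0.5264, -0.1584, 0.1896]
eef_rot: [-0.704, 0.704, 0.066, -0.065]
wrist_force: [0.2, 1.0, -3.7]
opening: 0.388
```

step_arm:
  commands:
    - [0, 0, 0, 0, 0.05, 0, 0.2]
    - [0, 0, 0, 0, 0.05, 0, 0.2]

```text
time_s: 10.25
eef_pos: [0.5264, -0.1583, 0.1865]
eef_rot: [-0.704, 0.704, 0.065, -0.066]
wrist_force: [-0.5, -0.3, -4.6]
opening: 0.387
```

Run:
```python
from plan import *
state()
```

```text
t 10.25 p [ 0.5264 -0.1583  0.1865] yaw 10.63 ydir [-0. -0. -1.] F [-0.5 -0.3 -4.6] M [-0.03  0.06  0.01] open 0.387
```

step_arm:
  commands:
    - [0, 0, 0, 0, 0.07, 0, 0.2]
    - [0, 0, 0, 0, 0.07, 0, 0.2]

```text
time_s: 10.45
eef_pos: [0.5264, -0.1583, 0.1822]
eef_rot: [0.704, -0.704, -0.066, 0.065]
wrist_force: [0.5, -0.6, -4.0]
opening: 0.389
```

step_arm:
  commands:
    - [0, 0, 0, 0, 0.07, 0, 0.2]
    - [0, 0, 0, 0, 0.07, 0, 0.2]

```text
time_s: 10.65
eef_pos: [0.5263, -0.1583, 0.178]
eef_rot: [0.704, -0.704, -0.065, 0.066]
wrist_force: [-0.1, 0.2, -4.5]
opening: 0.385
```

Run:
```python
from plan import *
state()
```

```text
t 10.65 p [ 0.5263 -0.1583  0.178 ] yaw 10.63 ydir [-1.e-04  1.e-04 -1.e+00] F [-0.1  0.2 -4.5] M [ 0.02 -0.    0.03] open 0.385
```

step_arm:
  commands:
    - [0, 0, 0, 0, 0.05, 0, 0.2]
    - [0, 0, 0, 0, 0.05, 0, 0.2]

```text
time_s: 10.85
eef_pos: [0.5264, -0.1584, 0.1762]
eef_rot: [-0.704, 0.704, 0.066, -0.066]
wrist_force: [-5.5, 3.4, 10.5]
opening: 0.386
```

step_arm:
  commands:
    - [0, 0, 0, 0, 0.05, 0, 0.2]
    - [0, 0, 0, 0, 0.05, 0, 0.2]

```text
time_s: 11.05
eef_pos: [0.5265, -0.1584, 0.1741]
eef_rot: [-0.704, 0.704, 0.066, -0.066]
wrist_force: [-7.1, 3.1, 9.7]
opening: 0.384
```

Run:
```python
from plan import *
state()
```

```text
t 11.05 p [ 0.5265 -0.1584  0.1741] yaw 10.64 ydir [ 3.e-04 -5.e-04 -1.e+00] F [-7.1  3.1  9.7] M [ 0.48  1.16 -0.02] open 0.384
```

step_arm:
  commands:
    - [0, 0, 0, -0.03, 0, 0.02, 0.2]
    - [0, 0, 0, 0, 0.05, 0, 0.2]
    - [0, 0, 0, 0, 0.05, 0, 0.2]

```text
time_s: 11.35
eef_pos: [0.5264, -0.1584, 0.1716]
eef_rot: [-0.703, 0.705, 0.066, -0.065]
wrist_force: [-3.2, 2.0, 10.5]
opening: 0.39
```

Run:
```python
from plan import *
state()
```

```text
t 11.35 p [ 0.5264 -0.1584  0.1716] yaw 10.64 ydir [ 0.0027 -0.0015 -1.    ] F [-3.2  2.  10.5] M [0.37 0.69 0.03] open 0.39
```

step_arm:
  commands:
    - [0, 0, 0, -0.02, 0.05, 0.01, 0.2]
    - [0, 0, 0, 0, 0.05, 0, 0.2]
    - [0, 0, 0, 0, 0.05, 0, 0.2]

```text
time_s: 11.65
eef_pos: [0.5263, -0.1584, 0.1674]
eef_rot: [-0.703, 0.705, 0.067, -0.064]
wrist_force: [-1.0, 1.3, 9.2]
opening: 0.387
```

Run:
```python
from plan import *
state()
```

```text
t 11.65 p [ 0.5263 -0.1584  0.1674] yaw 10.64 ydir [ 0.0041 -0.002  -1.    ] F [-1.   1.3  9.2] M [ 0.34  0.34 -0.02] open 0.387
```

step_arm:
  commands:
    - [0.03, 0, 0.04, 0, 0.04, 0, 0.2]
    - [0, 0, 0, 0, 0.04, 0, 0.2]
    - [0, 0, 0, 0, 0.04, 0, 0.2]

```text
time_s: 11.95
eef_pos: [0.5264, -0.1584, 0.1638]
eef_rot: [0.704, -0.704, -0.065, 0.066]
wrist_force: [-1.5, 1.2, 10.1]
opening: 0.386
```

Run:
```python
from plan import *
state()
```

```text
t 11.95 p [ 0.5264 -0.1584  0.1638] yaw 10.64 ydir [-5.e-04  4.e-04 -1.e+00] F [-1.5  1.2 10.1] M [0.33 0.31 0.06] open 0.386
```

step_arm:
  commands:
    - [0, 0, 0, 0, 0.03, 0, 0.2]
    - [0, 0, 0, 0, 0.03, 0, 0.2]
    - [0, 0, 0, 0, 0.03, 0, 0.2]

```text
time_s: 12.25
eef_pos: [0.5265, -0.1584, 0.1627]
eef_rot: [0.704, -0.704, -0.065, 0.066]
wrist_force: [-8.2, 5.3, 26.3]
opening: 0.388
```

step_arm:
  commands:
    - [0, 0, 0, 0, 0.03, 0, 0.2]
    - [0, 0, 0, 0, 0.03, 0, 0.2]

```text
time_s: 12.45
eef_pos: [0.5265, -0.1585, 0.1627]
eef_rot: [-0.704, 0.704, 0.066, -0.066]
wrist_force: [-14.3, 7.2, 38.9]
opening: 0.385
```

Run:
```python
from plan import *
state()
```

```text
t 12.45 p [ 0.5265 -0.1585  0.1627] yaw 10.66 ydir [-3.e-04 -3.e-04 -1.e+00] F [-14.3   7.2  38.9] M [ 1.2   2.45 -0.04] open 0.385
```

step_arm:
  commands:
    - [0, 0, 0, -0.04, -0.03, 0.03, 0.2]
    - [0, 0, 0, 0, 0, 0, 0.2]
    - [0, 0, 0, 0, 0, 0, 0.2]

```text
time_s: 12.75
eef_pos: [0.5263, -0.1584, 0.1627]
eef_rot: [-0.703, 0.705, 0.067, -0.065]
wrist_force: [-3.6, 2.6, 22.2]
opening: 0.389
```

Run:
```python
from plan import *
state()
```

```text
t 12.75 p [ 0.5263 -0.1584  0.1627] yaw 10.65 ydir [ 0.0028 -0.0015 -1.    ] F [-3.6  2.6 22.2] M [0.48 0.84 0.01] open 0.389
```

step_arm:
  commands:
    - [0.01, 0, 0.02, 0, 0.03, 0, 0.2]
    - [0, 0, 0, 0, 0, 0, 0.2]
    - [0, 0, 0, 0, 0, 0, 0.2]

```text
time_s: 13.05
eef_pos: [0.5264, -0.1584, 0.1627]
eef_rot: [-0.704, 0.704, 0.066, -0.065]
wrist_force: [-6.4, 4.3, 27.6]
opening: 0.388
```

Run:
```python
from plan import *
state()
im,d=ctrl.camera("scene"); cv2.imwrite("pics/s3.png",im)
cv2.imwrite("pics/s3c.png",cv2.resize(im[150:260,160:270],None,fx=5,fy=5,interpolation=cv2.INTER_CUBIC))
```

```text
t 13.05 p [ 0.5264 -0.1584  0.1627] yaw 10.65 ydir [ 6.0e-04 -1.1e-03 -1.0e+00] F [-6.4  4.3 27.6] M [ 0.69  1.2  -0.07] open 0.388
```

View pics/s3c.png

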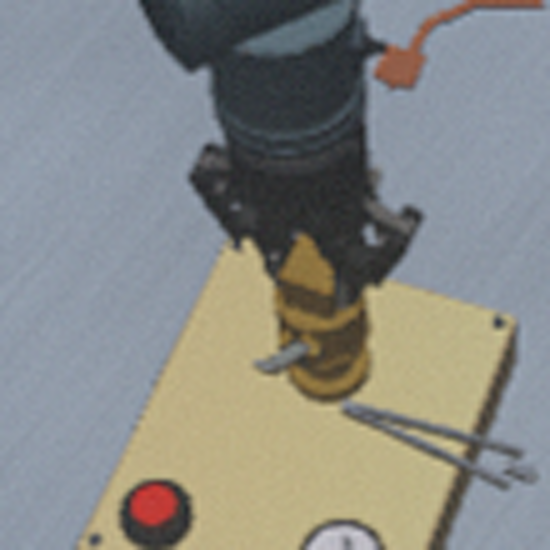

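step_arm:
  commands:
    - [0, 0, 0, 0, -0.04, 0, 0.2]
    - [0, 0, 0, 0, -0.06, 0, 0.2]
    - [0, 0, 0, 0, 0, 0, 0.6]
    - [0, 0, 0, 0, 0, 0, 1]
    - [0, 0, 0, 0, 0, 0, 1]
    - [0, 0, 0, 0, 0, 0, 1]

```text
time_s: 13.7
eef_pos: [0.523, -0.1569, 0.159]
eef_rot: [0.706, -0.703, -0.063, 0.068]
wrist_force: [0.2, -0.2, 0.0]
opening: 0.998
```

Run:
```python
from plan import *
state()
```

```text
t 13.7 p [ 0.523  -0.1569  0.159 ] yaw 10.63 ydir [-0.0081  0.0035 -1.    ] F [ 0.2 -0.2  0. ] M [-0.04 -0.04 -0.  ] open 0.998
```

step_arm:
  commands:
    - [0, 0, 0, 0, -0.3, 0, 1]
    - [0, 0, 0, 0, -0.6, 0, 1]
    - [0, 0, 0, 0, -0.8, 0, 1]
    - [0, 0, 0, 0, -0.9, 0, 0.6]
    - [0, 0, 0, 0, -0.6, 0, 0]
    - [0, 0, 0, 0, 0, 0, 0]

```text
time_s: 14.3
eef_pos: [0.5257, -0.1582, 0.2593]
eef_rot: [0.704, -0.704, -0.065, 0.066]
wrist_force: [-0.8, -0.1, -0.2]
opening: 0.516
```

```bash
cat > lev.py <<'E'
from plan import *
A=np.array([.5264,-.1584]);YAW=10.65;FZ=.1179;PHI=np.radians(15)
yv=np.array([-np.sin(np.radians(YAW)),np.cos(np.radians(YAW))])
def ori(side): 
    return down(YAW)*R.from_rotvec([-side*PHI,0,0])
def tip(side,th,w=.011,extra=0.,zc=None):
    sc=np.interp(th,[-.8,1.05],[.039,.046]) if zc is None else zc
    h=.003+w*abs(np.sin(th-PHI))+extra
    out=.028+sc*np.cos(th)+h*np.sin(th); z=FZ+.017-sc*np.sin(th)+h*np.cos(th)
    return np.r_[A+side*out*yv,z]
def polar(side,p,w=.011): # rough theta from tcp position
    best=min(np.linspace(-1.2,1.3,501),key=lambda t:np.linalg.norm(tip(side,t,w)-p)); return best,np.linalg.norm(tip(side,best,w)-p)
E
python3 - <<'E'
from lev import *
state()
h=tip(1,-.9);print(h.round(4)); rows(h+[0,0,.03],ori(1),6,0)
im,d=ctrl.camera("scene"); cv2.imwrite("pics/s4.png",im); np.save("s4.npy",d)
im2,d2=ctrl.camera("top"); cv2.imwrite("pics/t4.png",im2); np.save("t4.npy",d2)
a=[cv2.resize(im[160:250,170:260],(400,400),interpolation=2),cv2.resize(im2[135:225,250:340],(400,400),interpolation=2)]
cv2.imwrite("pics/m4.png",np.hstack(a))
E
```

```text
t 14.3 p [ 0.5257 -0.1582  0.2593] yaw 10.63 ydir [-0.0015 -0.     -1.    ] F [-0.8 -0.1 -0.2] M [-0.02 -0.02 -0.  ] open 0.516
[ 0.5186 -0.1171  0.1736]
[[-0.42, 0.0, 0.0, 0.0, 0.31, 0.23, 0], [-0.42, 0.0, 0.0, 0.0, 0.3, 0.24, 0], [-0.42, 0.0, 0.0, 0.0, 0.29, 0.26, 0], [-0.42, 0.0, 0.0, 0.0, 0.28, 0.27, 0], [-0.42, 0.0, 0.0, 0.0, 0.26, 0.28, 0], [-0.42, 0.0, 0.0, 0.0, 0.25, 0.29, 0]]
```

View pics/m4.png

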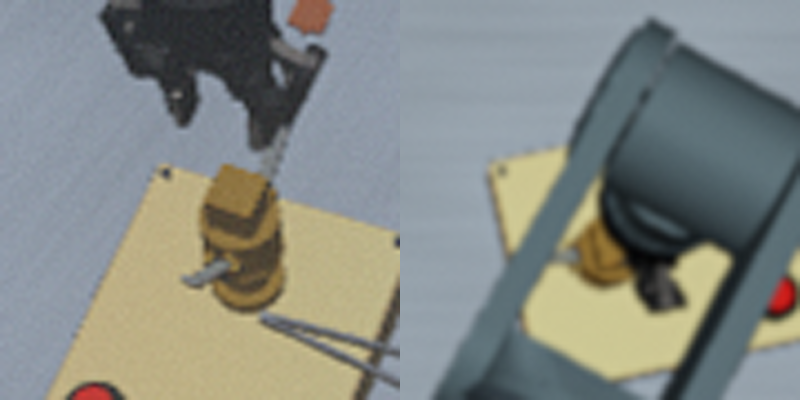

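step_arm:
  commands:
    - [-0.42, 0, 0, 0, 0, 0.24, 0]
    - [-0.42, 0, 0, 0, 0.1, 0.3, 0]
    - [-0.42, 0, 0, 0, 0.3, 0.3, 0]
    - [-0.42, 0, 0, 0, 0.4, 0.3, 0]
    - [-0.42, 0, 0, 0, 0.4, 0.25, 0]
    - [-0.42, 0, 0, 0, 0.4, 0.2, 0]
    - [0, 0, 0, 0, 0, 0, 0]

```text
time_s: 15.1
eef_pos: [0.5135, -0.1156, 0.1992]
eef_rot: [-0.608, 0.789, 0.07, -0.062]
wrist_force: [0.3, -0.2, 0.0]
opening: -0.001
```

Run:
```python
from lev import *
state();
for t in(-.9,-.6): rows(tip(1,t),ori(1),5,0)
```

```text
t 15.1 p [ 0.5135 -0.1156  0.1992] yaw 10.75 ydir [ 0.0349 -0.2512 -0.9673] F [ 0.3 -0.2  0. ] M [ 0.12  0.06 -0.04] open -0.001
[[-0.01, 0.01, -0.02, 0.03, 0.17, 0.03, 0], [-0.01, 0.01, -0.02, 0.03, 0.17, 0.03, 0], [-0.01, 0.01, -0.02, 0.03, 0.17, 0.03, 0], [-0.01, 0.01, -0.02, 0.03, 0.17, 0.03, 0], [-0.01, 0.01, -0.02, 0.03, 0.17, 0.03, 0]]
[[-0.01, 0.01, -0.02, 0.03, 0.19, 0.12, 0], [-0.01, 0.01, -0.02, 0.03, 0.19, 0.12, 0], [-0.01, 0.01, -0.02, 0.03, 0.19, 0.12, 0], [-0.01, 0.01, -0.02, 0.03, 0.19, 0.12, 0], [-0.01, 0.01, -0.02, 0.03, 0.19, 0.12, 0]]
```

```bash
cat >> lev.py <<'E'
def path(side,ths,extra=0.,rotfix=True,w=.011):
    p,r,o=cur(); rt=ori(side); e=(r.inv()*rt).as_rotvec()
    pts=[tip(side,t,w,extra) for t in ths]; out=[]
    for i,q in enumerate(pts):
        s=rt.inv().apply(q-p)/.03; p=q
        rv=np.degrees(e)/6 if i==0 and rotfix else np.zeros(3)
        out.append([round(float(a),2)+0. for a in np.r_[rv,s]]+[0])
    print(out)
E
python3 - <<'E'
from lev import *
print(path(1,[-.9,-.85,-.8,-.75,-.7,-.65,-.6,-.55,-.5]))
E
```

```text
[[-0.05, 0.05, -0.12, 0.16, 0.85, 0.14, 0], [0.0, 0.0, 0.0, 0.0, 0.01, 0.08, 0], [0.0, 0.0, 0.0, 0.0, 0.02, 0.07, 0], [0.0, 0.0, 0.0, 0.0, 0.01, 0.08, 0], [0.0, 0.0, 0.0, 0.0, 0.02, 0.08, 0], [0.0, 0.0, 0.0, 0.0, 0.02, 0.08, 0], [0.0, 0.0, 0.0, 0.0, 0.03, 0.08, 0], [0.0, 0.0, 0.0, 0.0, 0.03, 0.08, 0], [0.0, 0.0, 0.0, 0.0, 0.04, 0.07, 0]]
None
```

step_arm:
  commands:
    - [-0.05, 0.05, -0.12, 0.16, 0.25, 0.14, 0]
    - [0, 0, 0, 0, 0.3, 0, 0]
    - [0, 0, 0, 0, 0.2, 0, 0]
    - [0, 0, 0, 0, 0.1, 0, 0]
    - [0, 0, 0, 0, 0, 0, 0]

```text
time_s: 15.6
eef_pos: [0.5213, -0.1199, 0.1772]
eef_rot: [-0.605, 0.791, 0.074, -0.053]
wrist_force: [-0.0, -0.6, -0.5]
opening: -0.004
```

Run:
```python
from lev import *
state(); print(tip(1,-.9))
```

```text
t 15.6 p [ 0.5213 -0.1199  0.1772] yaw 10.47 ydir [ 0.0536 -0.2558 -0.9652] F [-0.  -0.6 -0.5] M [ 0.18  0.03 -0.01] open -0.004
[ 0.51864044 -0.11713634  0.17358832]
```

Run:
```python
from lev import *
print(path(1,[-.85,-.75,-.65,-.55,-.45,-.35],rotfix=False))
```

```text
[[0.0, 0.0, 0.0, -0.07, 0.1, 0.21, 0], [0.0, 0.0, 0.0, 0.0, 0.03, 0.15, 0], [0.0, 0.0, 0.0, 0.0, 0.04, 0.15, 0], [0.0, 0.0, 0.0, 0.0, 0.06, 0.15, 0], [0.0, 0.0, 0.0, 0.0, 0.08, 0.15, 0], [0.0, 0.0, 0.0, 0.0, 0.1, 0.14, 0]]
None
```

step_arm:
  commands:
    - [0, 0, 0, -0.07, 0.1, 0.21, 0]
    - [0, 0, 0, 0, 0.03, 0.15, 0]
    - [0, 0, 0, 0, 0.04, 0.15, 0]

```text
time_s: 15.9
eef_pos: [0.5169, -0.1061, 0.1687]
eef_rot: [-0.605, 0.791, 0.075, -0.053]
wrist_force: [0.6, 0.6, 0.7]
opening: 0.002
```

step_arm:
  commands:
    - [0, 0, 0, 0, 0.06, 0.15, 0]
    - [0, 0, 0, 0, 0.08, 0.15, 0]
    - [0, 0, 0, 0, 0.1, 0.14, 0]

```text
time_s: 16.2
eef_pos: [0.5155, -0.0959, 0.1585]
eef_rot: [-0.605, 0.791, 0.076, -0.053]
wrist_force: [0.1, -3.1, 0.4]
opening: -0.0
```

Run:
```python
from lev import *
state();print(polar(1,cur()[0]))
path(1,[-.25,-.15,-.05,.05,.15,.25],rotfix=False)
```

```text
t 16.2 p [ 0.5155 -0.0959  0.1585] yaw 10.56 ydir [ 0.0557 -0.2572 -0.9648] F [ 0.1 -3.1  0.4] M [-0.29 -0.04 -0.04] open -0.0
(np.float64(-0.36), np.float64(0.0012175779924066459))
[[0.0, 0.0, 0.0, -0.03, 0.15, 0.12, 0], [0.0, 0.0, 0.0, 0.0, 0.14, 0.11, 0], [0.0, 0.0, 0.0, 0.0, 0.15, 0.09, 0], [0.0, 0.0, 0.0, 0.0, 0.16, 0.08, 0], [0.0, 0.0, 0.0, 0.0, 0.17, 0.06, 0], [0.0, 0.0, 0.0, 0.0, 0.18, 0.04, 0]]
```

step_arm:
  commands:
    - [0, 0, 0, -0.03, 0.15, 0.12, 0]
    - [0, 0, 0, 0, 0.14, 0.11, 0]
    - [0, 0, 0, 0, 0.15, 0.09, 0]

```text
time_s: 16.5
eef_pos: [0.5135, -0.0903, 0.1428]
eef_rot: [-0.605, 0.791, 0.075, -0.053]
wrist_force: [0.4, -1.8, 2.5]
opening: 0.001
```

Run:
```python
from lev import *
state();print(polar(1,cur()[0]))
path(1,[.05,.15,.25,.35,.45,.55],rotfix=False)
```

```text
t 16.5 p [ 0.5135 -0.0903  0.1428] yaw 10.53 ydir [ 0.0552 -0.2564 -0.965 ] F [ 0.4 -1.8  2.5] M [-0.28 -0.07  0.03] open 0.001
(np.float64(-0.040000000000000036), np.float64(0.0002663776693552939))
[[0.0, 0.0, 0.0, 0.0, 0.14, 0.08, 0], [0.0, 0.0, 0.0, 0.0, 0.17, 0.06, 0], [0.0, 0.0, 0.0, 0.0, 0.18, 0.04, 0], [0.0, 0.0, 0.0, 0.0, 0.12, 0.02, 0], [0.0, 0.0, 0.0, 0.0, 0.11, 0.01, 0], [0.0, 0.0, 0.0, 0.0, 0.12, 0.0, 0]]
```

step_arm:
  commands:
    - [0, 0, 0, 0, 0.14, 0.08, 0]
    - [0, 0, 0, 0, 0.17, 0.06, 0]
    - [0, 0, 0, 0, 0.18, 0.04, 0]

```text
time_s: 16.8
eef_pos: [0.5131, -0.0889, 0.127]
eef_rot: [-0.605, 0.791, 0.075, -0.053]
wrist_force: [-0.4, -1.4, 3.6]
opening: -0.004
```

step_arm:
  commands:
    - [0, 0, 0, 0, 0.12, 0.02, 0]
    - [0, 0, 0, 0, 0.11, 0.01, 0]
    - [0, 0, 0, 0, 0.12, 0, 0]

```text
time_s: 17.1
eef_pos: [0.5136, -0.0908, 0.1169]
eef_rot: [-0.605, 0.791, 0.075, -0.053]
wrist_force: [-0.5, -0.0, 3.6]
opening: 0.002
```

Run:
```python
from lev import *
state();print(polar(1,cur()[0]))
path(1,[.55,.65,.75,.85,.95,1.05],rotfix=False)
```

```text
t 17.1 p [ 0.5136 -0.0908  0.1169] yaw 10.52 ydir [ 0.0546 -0.2561 -0.9651] F [-0.5 -0.   3.6] M [-0.12 -0.01 -0.06] open 0.002
(np.float64(0.5550000000000002), np.float64(9.14632760394075e-05))
[[0.0, 0.0, 0.0, 0.0, -0.01, 0.0, 0], [0.0, 0.0, 0.0, 0.0, 0.12, 0.0, 0], [0.0, 0.0, 0.0, 0.0, 0.12, -0.01, 0], [0.0, 0.0, 0.0, 0.0, 0.12, -0.03, 0], [0.0, 0.0, 0.0, 0.0, 0.12, -0.04, 0], [0.0, 0.0, 0.0, 0.0, 0.12, -0.05, 0]]
```

step_arm:
  commands:
    - [0, 0, 0, 0, 0.12, 0, 0]
    - [0, 0, 0, 0, 0.12, -0.01, 0]

```text
time_s: 17.3
eef_pos: [0.5141, -0.0929, 0.11]
eef_rot: [-0.605, 0.791, 0.075, -0.053]
wrist_force: [-0.5, -0.1, 3.7]
opening: -0.002
```

step_arm:
  commands:
    - [0, 0, 0, 0, 0.12, -0.03, 0]
    - [0, 0, 0, 0, 0.12, -0.04, 0]

```text
time_s: 17.5
eef_pos: [0.5148, -0.0967, 0.1035]
eef_rot: [-0.605, 0.791, 0.075, -0.053]
wrist_force: [-0.5, 1.2, 2.2]
opening: 0.0
```

Run:
```python
from lev import *
state();print(polar(1,cur()[0]))
path(1,[.95,1.05,1.1,1.15],rotfix=False)
```

```text
t 17.5 p [ 0.5148 -0.0967  0.1035] yaw 10.53 ydir [ 0.0547 -0.2559 -0.9652] F [-0.5  1.2  2.2] M [0.1  0.03 0.02] open 0.0
(np.float64(0.95), np.float64(0.00012298059460691863))
[[0.0, 0.0, 0.0, 0.0, 0.0, 0.0, 0], [0.0, 0.0, 0.0, 0.0, 0.12, -0.05, 0], [0.0, 0.0, 0.0, 0.0, 0.06, -0.03, 0], [0.0, 0.0, 0.0, 0.0, 0.06, -0.04, 0]]
```

step_arm:
  commands:
    - [0, 0, 0, 0, 0.12, -0.05, 0]
    - [0, 0, 0, 0, 0.06, -0.03, 0]

```text
time_s: 17.7
eef_pos: [0.5155, -0.1004, 0.0989]
eef_rot: [-0.605, 0.791, 0.075, -0.053]
wrist_force: [-2.4, 5.1, 8.5]
opening: 0.005
```

step_arm:
  commands:
    - [0, 0, 0, 0, 0.06, -0.05, 0]

```text
time_s: 17.8
eef_pos: [0.5158, -0.1013, 0.0981]
eef_rot: [-0.606, 0.79, 0.075, -0.053]
wrist_force: [-4.3, 13.4, 16.1]
opening: 0.0
```

Run:
```python
from lev import *
state();print(polar(1,cur()[0]))
path(1,[1.1,1.15,1.2],rotfix=False)
```

```text
t 17.8 p [ 0.5158 -0.1013  0.0981] yaw 10.49 ydir [ 0.0543 -0.2543 -0.9656] F [-4.3 13.4 16.1] M [ 1.38  0.67 -0.12] open 0.0
(np.float64(1.1300000000000001), np.float64(0.00023439085032672636))
[[0.0, 0.0, 0.0, 0.0, -0.04, 0.02, 0], [0.0, 0.0, 0.0, 0.0, 0.06, -0.04, 0], [0.0, 0.0, 0.0, 0.0, 0.06, -0.04, 0]]
```

step_arm:
  commands:
    - [0, 0, 0, 0, -0.06, 0.06, 0]
    - [0, 0, 0, 0, -0.1, 0.15, 0]
    - [0, 0, 0, 0, -0.15, 0.2, 0]

```text
time_s: 18.1
eef_pos: [0.5126, -0.088, 0.1032]
eef_rot: [-0.605, 0.791, 0.074, -0.053]
wrist_force: [-0.1, -0.2, -0.2]
opening: -0.002
```

Run:
```python
from lev import *
state()
im,d=ctrl.camera("scene"); cv2.imwrite("pics/s5.png",im); np.save("s5.npy",d)
cv2.imwrite("pics/s5c.png",cv2.resize(im[150:260,170:280],None,fx=5,fy=5,interpolation=2))
```

```text
t 18.1 p [ 0.5126 -0.088   0.1032] yaw 10.49 ydir [ 0.0534 -0.2559 -0.9652] F [-0.1 -0.2 -0.2] M [0.1  0.03 0.05] open -0.002
```

View pics/s5c.png

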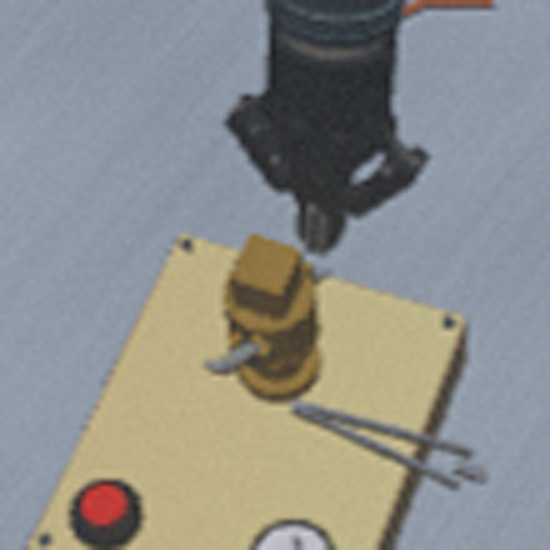

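Run:
```python
from lev import *
h=tip(-1,-1.0);print(h.round(4))
p,r,o=cur(); 
# up 125mm in world: tool shift
print((r.inv().apply([0,0,.125])/.03).round(2))
```

```text
[ 0.5334 -0.1955  0.175 ]
[ 0.03 -4.02 -1.09]
```

step_arm:
  commands:
    - [0, 0, 0, 0, -0.6, -0.1, 0]
    - [0, 0, 0, 0, -0.8, -0.2, 0]
    - [0, 0, 0, 0, -0.9, -0.24, 0]
    - [0, 0, 0, 0, -0.9, -0.24, 0]
    - [0, 0, 0, 0, -0.7, -0.2, 0]
    - [0, 0, 0, 0, -0.4, -0.11, 0]
    - [0, 0, 0, 0, 0, 0, 0]

```text
time_s: 18.85
eef_pos: [0.5128, -0.0864, 0.2385]
eef_rot: [-0.605, 0.791, 0.076, -0.052]
wrist_force: [0.8, -0.2, -0.3]
opening: -0.001
```

Run:
```python
from lev import *
state();h=tip(-1,-1.05);print(h); rows(np.r_[h[:2],.235],ori(-1),8,0)
```

```text
t 18.85 p [ 0.5128 -0.0864  0.2385] yaw 10.54 ydir [ 0.0579 -0.2571 -0.9647] F [ 0.8 -0.2 -0.3] M [ 0.13  0.06 -0.01] open -0.001
[ 0.53297543 -0.19336671  0.17551295]
[[0.63, 0.0, 0.01, 0.0, 0.13, -0.43, 0], [0.63, 0.0, 0.01, 0.0, 0.1, -0.44, 0], [0.63, 0.0, 0.01, 0.0, 0.08, -0.45, 0], [0.63, 0.0, 0.01, 0.0, 0.05, -0.45, 0], [0.63, 0.0, 0.01, 0.0, 0.02, -0.45, 0], [0.63, 0.0, 0.01, 0.0, -0.01, -0.45, 0], [0.63, 0.0, 0.01, 0.0, -0.04, -0.45, 0], [0.63, 0.0, 0.01, 0.0, -0.07, -0.45, 0]]
```

step_arm:
  commands:
    - [0.63, 0, 0.01, 0, 0.13, -0.43, 0]
    - [0.63, 0, 0.01, 0, 0.1, -0.44, 0]
    - [0.63, 0, 0.01, 0, 0.08, -0.45, 0]
    - [0.63, 0, 0.01, 0, 0.05, -0.45, 0]
    - [0.63, 0, 0.01, 0, 0.02, -0.45, 0]
    - [0.63, 0, 0.01, 0, -0.01, -0.45, 0]
    - [0.63, 0, 0.01, 0, -0.04, -0.45, 0]
    - [0.63, 0, 0.01, 0, -0.07, -0.45, 0]
    - [0, 0, 0, 0, 0, 0, 0]
    - [0, 0, 0, 0, 0, 0, 0]

```text
time_s: 19.85
eef_pos: [0.5309, -0.1928, 0.2304]
eef_rot: [0.791, -0.605, -0.054, 0.073]
wrist_force: [0.3, 0.5, 0.1]
opening: 0.0
```

Run:
```python
from lev import *
state();h=tip(-1,-1.05);print(h); path(-1,[-1.05,-.95,-.85,-.75,-.65])
im,d=ctrl.camera("scene"); cv2.imwrite("pics/s6.png",im); np.save("s6.npy",d)
cv2.imwrite("pics/s6c.png",cv2.resize(im[150:260,170:280],None,fx=5,fy=5,interpolation=2))
```

```text
t 19.85 p [ 0.5309 -0.1928  0.2304] yaw 10.44 ydir [-0.0508  0.2568 -0.9651] F [0.3 0.5 0.1] M [-0.08 -0.05  0.  ] open 0.0
[ 0.53297543 -0.19336671  0.17551295]
[[-0.03, -0.04, -0.02, 0.06, 1.76, -0.5, 0], [0.0, 0.0, 0.0, 0.0, 0.0, -0.15, 0], [0.0, 0.0, 0.0, 0.0, 0.02, -0.15, 0], [0.0, 0.0, 0.0, 0.0, 0.03, -0.15, 0], [0.0, 0.0, 0.0, 0.0, 0.04, -0.15, 0]]
```

View pics/s6c.png

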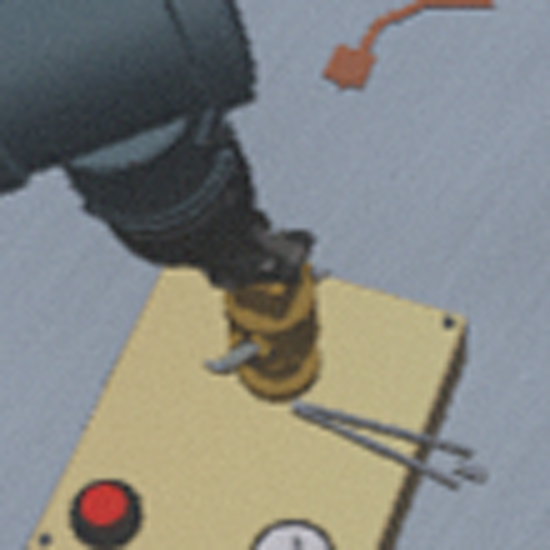

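Run:
```python
from lev import *
for t in(-.35,-.45,-.55,-.65,-.8):
    o=.028+.054*np.cos(t)+.014*np.cos(t-.4); z=FZ+.017-.054*np.sin(t)-.014*np.sin(t-.4)
    X=np.r_[A-o*yv,z]+[.0025,-.0005,0]; print(t,(proj(X,"scene")-[170,150]).round(1)*5, proj(np.r_[A-.028*yv,FZ+.017]+[.0025,-.0005,0],"scene")*5-[850,750])
```

```text
-0.35 [205.5 413.5] [253.00966884 350.23697909]
-0.45 [206.5 404. ] [253.00966884 350.23697909]
-0.55 [208.5 394. ] [253.00966884 350.23697909]
-0.65 [210.5 383.5] [253.00966884 350.23697909]
-0.8 [215. 367.] [253.00966884 350.23697909]
```

step_arm:
  commands:
    - [-0.03, -0.04, -0.02, 0.06, 0.4, -0.1, 0]
    - [0, 0, 0, 0, 0.5, -0.15, 0]
    - [0, 0, 0, 0, 0.5, -0.15, 0]
    - [0, 0, 0, 0, 0.36, -0.1, 0]
    - [0, 0, 0, 0, 0, 0, 0]

```text
time_s: 20.4
eef_pos: [0.5324, -0.1923, 0.1749]
eef_rot: [0.79, -0.606, -0.056, 0.075]
wrist_force: [-0.6, -0.1, -0.6]
opening: -0.006
```

Run:
```python
from lev import *
state();h=tip(-1,-1.05);print(h);print(polar(-1,cur()[0])); path(-1,[-.95,-.85,-.75,-.65,-.55,-.45,-.35],rotfix=False)
```

```text
t 20.4 p [ 0.5324 -0.1923  0.1749] yaw 10.74 ydir [-0.0496  0.2553 -0.9656] F [-0.6 -0.1 -0.6] M [-0.09  0.04 -0.02] open -0.006
[ 0.53297543 -0.19336671  0.17551295]
(np.float64(-1.075), np.float64(0.0009482945322682669))
[[0.0, 0.0, 0.0, 0.01, -0.03, -0.18, 0], [0.0, 0.0, 0.0, 0.0, 0.02, -0.15, 0], [0.0, 0.0, 0.0, 0.0, 0.03, -0.15, 0], [0.0, 0.0, 0.0, 0.0, 0.04, -0.15, 0], [0.0, 0.0, 0.0, 0.0, 0.06, -0.15, 0], [0.0, 0.0, 0.0, 0.0, 0.08, -0.15, 0], [0.0, 0.0, 0.0, 0.0, 0.1, -0.14, 0]]
```

step_arm:
  commands:
    - [0, 0, 0, 0.01, 0, -0.18, 0]
    - [0, 0, 0, 0, 0, -0.15, 0]
    - [0, 0, 0, 0, 0.03, -0.15, 0]

```text
time_s: 20.7
eef_pos: [0.5371, -0.2078, 0.1737]
eef_rot: [0.789, -0.607, -0.058, 0.073]
wrist_force: [0.3, 0.6, 0.5]
opening: 0.001
```

step_arm:
  commands:
    - [0, 0, 0, 0, 0.04, -0.15, 0]
    - [0, 0, 0, 0, 0.06, -0.15, 0]

```text
time_s: 20.9
eef_pos: [0.5382, -0.2147, 0.1679]
eef_rot: [0.789, -0.607, -0.058, 0.073]
wrist_force: [0.1, 2.5, 1.0]
opening: 0.0
```

step_arm:
  commands:
    - [0, 0, 0, 0, 0.08, -0.15, 0]
    - [0, 0, 0, 0, 0.1, -0.14, 0]

```text
time_s: 21.1
eef_pos: [0.5394, -0.2217, 0.1601]
eef_rot: [0.789, -0.607, -0.058, 0.074]
wrist_force: [-0.5, 1.8, 0.7]
opening: 0.001
```

Run:
```python
from lev import *
state();print(polar(-1,cur()[0])); path(-1,[-.25,-.15,-.05,.05,.15,.25,.35,.45],rotfix=False)
```

```text
t 21.1 p [ 0.5394 -0.2217  0.1601] yaw 10.73 ydir [-0.046   0.2529 -0.9664] F [-0.5  1.8  0.7] M [ 0.24  0.04 -0.01] open 0.001
(np.float64(-0.3699999999999999), np.float64(0.0029417787097301105))
[[0.0, 0.0, 0.0, -0.04, 0.21, -0.1, 0], [0.0, 0.0, 0.0, 0.0, 0.14, -0.11, 0], [0.0, 0.0, 0.0, 0.0, 0.15, -0.09, 0], [0.0, 0.0, 0.0, 0.0, 0.16, -0.08, 0], [0.0, 0.0, 0.0, 0.0, 0.17, -0.06, 0], [0.0, 0.0, 0.0, 0.0, 0.18, -0.04, 0], [0.0, 0.0, 0.0, 0.0, 0.12, -0.02, 0], [0.0, 0.0, 0.0, 0.0, 0.11, -0.01, 0]]
```

step_arm:
  commands:
    - [0, 0, 0, -0.04, 0.2, -0.1, 0]
    - [0, 0, 0, 0, 0.14, -0.11, 0]
    - [0, 0, 0, 0, 0.15, -0.09, 0]

```text
time_s: 21.4
eef_pos: [0.5392, -0.2267, 0.1435]
eef_rot: [0.789, -0.607, -0.058, 0.073]
wrist_force: [0.2, 0.9, 2.1]
opening: -0.001
```

step_arm:
  commands:
    - [0, 0, 0, 0, 0.16, -0.08, 0]
    - [0, 0, 0, 0, 0.17, -0.06, 0]
    - [0, 0, 0, 0, 0.18, -0.04, 0]

```text
time_s: 21.7
eef_pos: [0.5392, -0.2278, 0.1271]
eef_rot: [0.789, -0.607, -0.058, 0.074]
wrist_force: [-0.4, 0.8, 2.5]
opening: -0.005
```

Run:
```python
from lev import *
state();print(polar(-1,cur()[0])); path(-1,[.35,.45,.55,.65,.75,.85,.95],rotfix=False)
```

```text
t 21.7 p [ 0.5392 -0.2278  0.1271] yaw 10.73 ydir [-0.0463  0.2527 -0.9664] F [-0.4  0.8  2.5] M [0.14 0.02 0.05] open -0.005
(np.float64(0.2550000000000001), np.float64(0.00031263182072705214))
[[0.0, 0.0, 0.0, 0.01, 0.11, -0.01, 0], [0.0, 0.0, 0.0, 0.0, 0.11, -0.01, 0], [0.0, 0.0, 0.0, 0.0, 0.12, 0.0, 0], [0.0, 0.0, 0.0, 0.0, 0.12, 0.0, 0], [0.0, 0.0, 0.0, 0.0, 0.12, 0.01, 0], [0.0, 0.0, 0.0, 0.0, 0.12, 0.03, 0], [0.0, 0.0, 0.0, 0.0, 0.12, 0.04, 0]]
```

step_arm:
  commands:
    - [0, 0, 0, 0, 0.12, -0.01, 0]
    - [0, 0, 0, 0, 0.11, 0, 0]
    - [0, 0, 0, 0, 0.12, 0, 0]

```text
time_s: 22.0
eef_pos: [0.539, -0.2255, 0.1174]
eef_rot: [0.789, -0.607, -0.058, 0.073]
wrist_force: [-0.3, 0.3, 2.9]
opening: -0.001
```

step_arm:
  commands:
    - [0, 0, 0, 0, 0.12, 0, 0]
    - [0, 0, 0, 0, 0.12, 0.01, 0]

```text
time_s: 22.2
eef_pos: [0.5387, -0.2235, 0.1105]
eef_rot: [0.789, -0.607, -0.058, 0.073]
wrist_force: [-0.1, 0.5, 3.7]
opening: 0.006
```

step_arm:
  commands:
    - [0, 0, 0, 0, 0.12, 0.03, 0]
    - [0, 0, 0, 0, 0.12, 0.04, 0]

```text
time_s: 22.4
eef_pos: [0.538, -0.2196, 0.104]
eef_rot: [0.789, -0.607, -0.058, 0.073]
wrist_force: [0.8, -0.6, 2.9]
opening: -0.0
```

Run:
```python
from lev import *
state();print(polar(-1,cur()[0])); path(-1,[1.,1.05,1.1,1.15],rotfix=False)
```

```text
t 22.4 p [ 0.538  -0.2196  0.104 ] yaw 10.72 ydir [-0.0454  0.2522 -0.9666] F [ 0.8 -0.6  2.9] M [-0.1  -0.04 -0.  ] open -0.0
(np.float64(0.9450000000000001), np.float64(0.0005297045490679975))
[[0.0, 0.0, 0.0, 0.0, 0.07, 0.01, 0], [0.0, 0.0, 0.0, 0.0, 0.06, 0.03, 0], [0.0, 0.0, 0.0, 0.0, 0.06, 0.03, 0], [0.0, 0.0, 0.0, 0.0, 0.06, 0.04, 0]]
```

Finer near the stop this time.

step_arm:
  commands:
    - [0, 0, 0, 0, 0.07, 0.02, 0]
    - [0, 0, 0, 0, 0.05, 0.03, 0]

```text
time_s: 22.6
eef_pos: [0.5375, -0.2172, 0.1009]
eef_rot: [0.789, -0.607, -0.058, 0.073]
wrist_force: [1.1, -0.4, 2.9]
opening: 0.004
```

step_arm:
  commands:
    - [0, 0, 0, 0, 0.03, 0.02, 0]

```text
time_s: 22.7
eef_pos: [0.5373, -0.2163, 0.1002]
eef_rot: [0.789, -0.607, -0.058, 0.074]
wrist_force: [0.7, -0.4, 3.1]
opening: 0.002
```

step_arm:
  commands:
    - [0, 0, 0, 0, 0.03, 0.02, 0]

```text
time_s: 22.8
eef_pos: [0.5372, -0.2157, 0.0997]
eef_rot: [0.789, -0.607, -0.058, 0.073]
wrist_force: [-0.2, -1.2, 3.5]
opening: -0.0
```

step_arm:
  commands:
    - [0, 0, 0, 0, 0.03, 0.02, 0]

```text
time_s: 22.9
eef_pos: [0.5372, -0.2152, 0.0993]
eef_rot: [0.789, -0.607, -0.058, 0.073]
wrist_force: [-0.5, -2.7, 6.0]
opening: 0.002
```

step_arm:
  commands:
    - [0, 0, 0, 0, 0.02, 0.02, 0]

```text
time_s: 23.0
eef_pos: [0.5372, -0.215, 0.0991]
eef_rot: [0.789, -0.608, -0.058, 0.073]
wrist_force: [-1.0, -4.6, 7.0]
opening: -0.002
```

step_arm:
  commands:
    - [0, 0, 0, 0, 0.02, 0.02, 0]

```text
time_s: 23.1
eef_pos: [0.5372, -0.2149, 0.0991]
eef_rot: [0.788, -0.608, -0.058, 0.073]
wrist_force: [-2.1, -4.7, 8.2]
opening: 0.004
```

step_arm:
  commands:
    - [0, 0, 0, 0, 0, 0, 0]

```text
time_s: 23.2
eef_pos: [0.5372, -0.215, 0.0991]
eef_rot: [0.788, -0.608, -0.058, 0.073]
wrist_force: [-0.7, -4.9, 6.3]
opening: 0.005
```

step_arm:
  commands:
    - [0, 0, 0, 0, 0.02, 0.02, 0]
    - [0, 0, 0, 0, 0, 0.02, 0]

```text
time_s: 23.4
eef_pos: [0.5372, -0.2148, 0.0991]
eef_rot: [0.788, -0.609, -0.058, 0.073]
wrist_force: [-1.5, -8.7, 6.1]
opening: 0.003
```

step_arm:
  commands:
    - [0, 0, 0, 0, 0.0, 0.02, 0]

```text
time_s: 23.5
eef_pos: [0.5372, -0.2147, 0.0991]
eef_rot: [0.787, -0.609, -0.058, 0.073]
wrist_force: [-1.2, -10.9, 4.8]
opening: -0.003
```

step_arm:
  commands:
    - [0, 0, 0, 0, -0.06, -0.1, 0]
    - [0, 0, 0, 0, -0.15, -0.2, 0]
    - [0, 0, 0, 0, -0.5, -0.2, 0]
    - [0, 0, 0, 0, -0.9, 0.1, 0]
    - [0, 0, 0, 0, -1, 0.2, 0]
    - [0, 0, 0, 0, -1, 0.2, 0]
    - [0, 0, 0, 0, -1, 0.2, 0]
    - [0, 0, 0, 0, -0.5, 0, 0]
    - [0, 0, 0, 0, 0, 0, 0]

```text
time_s: 24.4
eef_pos: [0.5434, -0.246, 0.2503]
eef_rot: [0.788, -0.608, -0.059, 0.072]
wrist_force: [0.7, -0.1, 0.4]
opening: -0.003
```

Run:
```python
from lev import *
state()
im,d=ctrl.camera("scene"); cv2.imwrite("pics/s7.png",im); np.save("s7.npy",d)
im2,d2=ctrl.camera("top"); cv2.imwrite("pics/t7.png",im2); np.save("t7.npy",d2)
a=[cv2.resize(im[160:260,170:270],(400,400),interpolation=2),cv2.resize(im2[135:235,250:350],(400,400),interpolation=2)]
cv2.imwrite("pics/m7.png",np.hstack(a))
```

```text
t 24.4 p [ 0.5434 -0.246   0.2503] yaw 10.71 ydir [-0.0421  0.2495 -0.9675] F [ 0.7 -0.1  0.4] M [-0.13 -0.07 -0.02] open -0.003
```

View pics/m7.png

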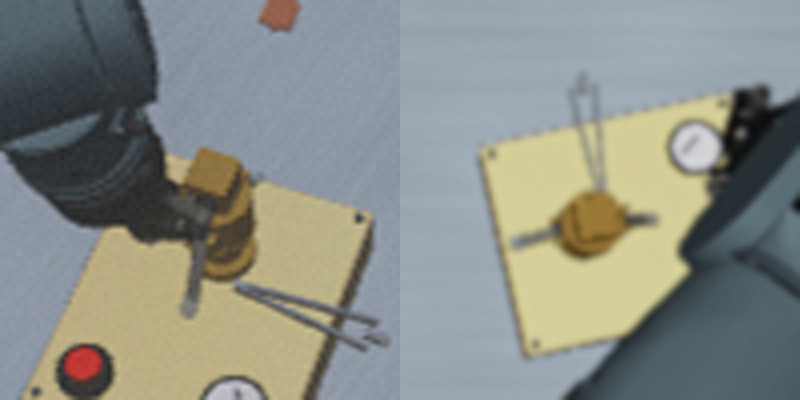

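Run:
```python
from lev import *
for n,f in(("top","t7"),("scene","s7")):
    d=np.load(f+".npy");W=cloud(d,n);im=cv2.imread(f"pics/{f}.png");hsv=cv2.cvtColor(im,cv2.COLOR_BGR2HSV)
    dx=W[...,:2]-(A+([0.0025,-.0005] if n=="scene" else [-.0025,.0005])); o=dx@yv; x=dx@np.array([yv[1],-yv[0]])
    for s in(1,-1):
        for lo,hi in((.04,.05),(.05,.058),(.058,.066),(.066,.075)):
            m=(d>0)&(abs(x)<.009)&(s*o>lo)&(s*o<hi)&(W[...,2]<.2)&(W[...,2]>.069); 
            print(n,s,lo,m.sum(),np.median(W[m][:,2]).round(4) if m.any() else None, "model stop",[round(FZ+.017-.0,4)] if 0 else "")
for t in(.9,1.05):
  for S in (.03,.04,.05,.054): print(t,S,round(28+1e3*(S*np.cos(t)+.003*np.sin(t)),1),round(FZ+.017-S*np.sin(t)+.003*np.cos(t),4))
for t in(.9,1.05):
    o=.028+.054*np.cos(t)+.014*np.cos(t-.4)+.003*np.sin(t-.4); z=FZ+.017-.054*np.sin(t)-.014*np.sin(t-.4)+.003*np.cos(t-.4);print("tip",t,o,z)
    for s in(1,-1): 
        print(s,[((proj(np.r_[A+s*o*yv,z]+c,n)-k)*4).round(0) for n,k,c in(("scene",(170,160),[.0025,-.0005,0]),("top",(250,135),[-.0025,.0005,0]))])
```

```text
top 1 0.04 10 0.1107 model stop 
top 1 0.05 8 0.0937 model stop 
top 1 0.058 9 0.0874 model stop 
top 1 0.066 1 0.0776 model stop 
top -1 0.04 7 0.1108 model stop 
top -1 0.05 6 0.0957 model stop 
top -1 0.058 8 0.0842 model stop 
top -1 0.066 2 0.0807 model stop 
scene 1 0.04 0 None model stop 
scene 1 0.05 3 0.0941 model stop 
scene 1 0.058 5 0.0846 model stop 
scene 1 0.066 2 0.0837 model stop 
scene -1 0.04 21 0.1074 model stop 
scene -1 0.05 16 0.0932 model stop 
scene -1 0.058 12 0.0856 model stop 
scene -1 0.066 0 None model stop 
0.9 0.03 49.0 0.1133
0.9 0.04 55.2 0.1054
0.9 0.05 61.4 0.0976
0.9 0.054 63.9 0.0945
1.05 0.03 45.5 0.1104
1.05 0.04 50.5 0.1017
1.05 0.05 55.5 0.093
1.05 0.054 57.5 0.0896
tip 0.9 0.0752913707688937 0.08852113702532821
1 [array([260., 163.]), array([101., 243.])]
-1 [array([182., 322.]), array([264., 214.])]
tip 1.05 0.06782956898304816 0.0819747875332657
1 [array([257., 175.]), array([108., 242.])]
-1 [array([187., 318.]), array([255., 216.])]
```

step_arm:
  commands:
    - [0, 0, 0, 0, -0.5, 0, 0]
    - [0, 0, 0, 0, -0.5, 0, 0]
    - [0, 0, 0, 0, 0, 0, 0]
    - [0, 0, 0, 0, 0, 0, 0]

```text
time_s: 24.9
eef_pos: [0.5439, -0.2525, 0.2771]
eef_rot: [0.789, -0.607, -0.058, 0.073]
wrist_force: [-0.0, 0.9, -1.0]
opening: 0.004
```

Run:
```python
from lev import *
state()
d=np.load("s7.npy");W=cloud(d,"scene");m=(np.hypot(W[...,0]-.529,W[...,1]+.159)<.012)&(W[...,2]>.15);print(np.median(W[m][:,2]))
print(ctrl.hand_in())
```

```text
t 24.9 p [ 0.5439 -0.2525  0.2771] yaw 10.72 ydir [-0.045   0.252  -0.9667] F [-0.   0.9 -1. ] M [-0.11 -0.04 -0.01] open 0.004
0.1890048926181332
the job is handed in; nothing more can be done
None
```

The coupling is home on the adaptor with both cam arms down at their stops. I handed the job in at 24.9 s with the gripper shut, clear of everything and free of load.

- **Seating:** The plunger yielded at about 14 N, 13.8 mm before the hard stop, against the 13.5 mm expected. I pressed on the shoulder with about 28 N at the wrist plus the coupling's 4 N weight, both arms still raised. There was a brief peak of 39 N at the wrist before I eased off.
- **Side load:** While pressing home there was also a side force, up to 16 N at that peak. I moved the coupling sideways to relieve it; about 8 N remained at the final press.
- **Cam arms:** I swung arm a down first, then arm b, each with about 2–4 N of drag until its stop.
- **Last checks:** The final camera views put both arms at the heights expected for 1.05 rad, evenly on both sides, neither looking bent. The head top stands at 0.189 m, where 0.190 m means home. The button, tweezers and gauge looked undisturbed in these views.

**One check did not go cleanly:** when arm a reached its stop, the force rose to about 20–21 N for about 0.1 s, right at its 20 N bend limit, before I backed off. I stopped arm b at about 12 N.

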